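# Pry open the dye case and set the jars out in a row

### The job

Use the pry knife's thin blade in the slot under the lid to lever the tight-fitting lid of the wooden case up, and swing the lid open past upright; do not take hold of the shut lid with the fingers. Move every dye jar from the case to the low rack, standing upright in one straight row along the rack's back strip, each within a finger's width of the strip and with no more than a finger's width between neighbours. Finally have the case shut again, and the pry knife lying on the cork mat; leave the mug and the flask where they stand.

Things in the scene. Friction and masses are not known exactly. Their poses are not given: they have to be found in the camera images.
- case: plywood case fixed to the bench, outside 150 (its x) x 300 (its y) x 80 mm high without the lid; walls and floor 8 mm. Origin: centre of its underside; z up, x points from the front wall (x = -75 mm) to the hinged back wall. The jars stand on its floor (z = 8 mm) in a row along y, about 56 mm apart, tops at z = 64 mm, between two low ribs (12 mm high, inner faces at x = +-33 mm)
- slot (a point): middle of the pry slot's mouth in the case's front wall (x = -75, y = 0, z = 74 mm in the case's frame): the slot is 100 mm long along the case's y and reaches from z = 68 mm up to the lid's underside at z = 80.5 mm; it goes through the 8 mm wall
- lid (a joint): angle of the case's lid in rad: 0 shut, 1.57 upright, 1.9 fully back. The lid is a flat dark wooden board 150 x 300 x 8 mm, flush with the case's front and sides, without a handle; a 100 mm brass strip on its top along the front edge marks where the pry slot is below. Its stiff hinge (about 0.4 N m to raise) keeps it where it is left
- lid_hinge (a point): middle of the lid's hinge line, on the back wall's outer top edge (x = 75, y = 0, z = 80.5 mm in the case's frame); the hinge line runs along the case's y
- lid_edge (a point): middle of the lower front edge of the lid (150 mm from the hinge); moves with the lid
- opener: pry knife, loose, 0.14 kg: light wooden handle 110 x 24 (wide) x 26 mm (high) and a flat steel blade 26 mm wide and 3 mm thick that runs on 110 mm beyond the handle's front end. Origin: centre of the handle's underside; x points along the blade, z up; the blade lies at z = 11.5 to 14.5 mm, its tip at x = 165 mm
- opener_tip (a point): middle of the blade's tip (x = 165, z = 13 mm in the knife's frame)
- mat: cork mat fixed to the bench, 240 (x) x 110 (y) x 4 mm; origin: centre of its underside. The knife's home: at the end the knife lies on it with the middle of its handle well on the mat
- rack: low wooden rack fixed to the bench: a board 120 (its x) x 320 (its y) mm whose top is at z = 40 mm; origin: centre of its underside at bench level, z up. A strip 10 mm thick and 12 mm high above the board runs along the whole back edge, its inner face at x = 50 mm; the jars' row runs along y in front of it
- jar1: closed dye jar, amber glass with a black cap, all alike: cylinder 50 mm in diameter, 56 mm high, about 0.15 kg; origin: centre of its underside, z up along its axis. None if this jar is absent
- jar2: closed dye jar, amber glass with a black cap, all alike: cylinder 50 mm in diameter, 56 mm high, about 0.15 kg; origin: centre of its underside, z up along its axis. None if this jar is absent
- jar3: closed dye jar, amber glass with a black cap, all alike: cylinder 50 mm in diameter, 56 mm high, about 0.15 kg; origin: centre of its underside, z up along its axis. None if this jar is absent
- jar4: closed dye jar, amber glass with a black cap, all alike: cylinder 50 mm in diameter, 56 mm high, about 0.15 kg; origin: centre of its underside, z up along its axis. None if this jar is absent
- jar5: closed dye jar, amber glass with a black cap, all alike: cylinder 50 mm in diameter, 56 mm high, about 0.15 kg; origin: centre of its underside, z up along its axis. None if this jar is absent
- mug: bystander: white mug, 80 mm across, 90 mm high; origin under its centre; do not disturb
- flask: bystander: aluminium bottle, 70 mm across, 140 mm high; origin under its centre; do not disturb
Not all that is in view belongs to the job. What is shaped like the opener but turquoise is not meant.

How it is judged:
By the outcome, as a careful person would: the job done as asked, in the order asked, and still so for the second after the job is handed in, with the robot touching nothing.
Of jar1, jar2, jar3, jar4, jar5 only 3 to 5 are there at a start; the rules pass over those that are not, and their reading is None.
At some moment in a run one of opener, jar1, jar2, jar3, jar4, jar5 may be knocked a few centimetres aside while the robot is not near it.
It also fails if it takes over 210 s, if anything falls off the work surface, if the arm or the gripper's body presses on something with over 40 N, if the wrist force passes 120 N, or if a joint passes its speed limit or range.

### The arm

A 6-joint arm with a two-finger parallel gripper is mounted at the origin on the work surface. World frame = base frame: x ahead of the robot, y to its left, z up, the work surface at z = 0. Lengths are in m, angles in rad, forces in N, time in s.
With the tool pointing down it reaches from about 0.3 to 0.775 m from the base axis. Payload 14.6 kg.
Tool frame: the origin (TCP) lies at the very end of the fingers, on their centre line; the grasp point (between the pads) lies 19 mm behind it; y points along the fingers, z is the direction in which the jaws open and shut, and the axes are right-handed (so a half turn about y gives the same grasp; the last joint's range is limited). The gripper opens to 94 mm and grips with 3 to 60 N. Pads are 16 mm wide; open, the fingers measure 119 mm over their backs; the gripper's body (75 mm by 177 mm) begins 78 mm behind the grasp point.
Start: joints at [1.104, 0.3, 1.521, -0, 1.321, -0.067], TCP at [0.214, 0.507, 0.205] pointing down, gripper open.
Joint ranges: [-3.03, 3.03], [-0.79, 2.21], [0.23, 2.52], [-1.04, 4.18], [0, 3.07], [-2.55, 2.55]. Speed limits (rad/s): [2.22, 2.22, 2.57, 3.14, 3.14, 3.14].

### API

Orientations are given as [roll, pitch, yaw] about the fixed x, y, z axes, in that order (R = Rz(yaw) Ry(pitch) Rx(roll)).
In Python, from station import get_obs, camera, job gives the robot as it stands.
- The arm moves only by the tool step_arm, never from a script. Its argument "targets" is a list of rows, each a list of 6 numbers: the shift along the tool's x, y, z in mm, then the turn, a rotation vector about the tool's x, y, z in degrees. In form: [[dx, dy, dz, rx, ry, rz], ...]. A call has 1 to 12 rows; each row shifts and turns the commanded pose from where the row before left it, along the tool's axes as they then stand; what a row does not reach is not made up. A row lasts 1/8 s, in which the tool goes at most 62.5 mm and 10.7 degrees, less where a joint would pass 70% of its speed; a pose out of reach is approached as far as the arm can. A call is refused whole if a number of a shift passes 62.5 or a number of a turn 10.7, either way. A call with a gripper value outside its range is refused whole. "gripper" is the opening, from -1 (shut) to 1 (fully open), set as the call begins (left out, the last holds). The fingers move at their own pace and stop on an object; "squeeze" is the grip in N (left out, the last holds). Time passes only in rows, so rows that do not move let the fingers close. It gives the time, the measured TCP pose, the force and the opening at its end, in the units of the state.
- get_obs(): the state, without advancing time (a new reading comes with each control period).
- camera(name): name is "side" or "top" or "wrist"; returns a dict with "pixels" (400x640x3 uint8, red, green, blue), "intrinsics" (3x3 intrinsics, pixels), "k1" (the pictures are not rectified: a ray, as slopes to the right and down, at radius r is drawn at 1 + k1 r^2 times it, then the intrinsics apply), "R" (3x3) and "t" (3): a world point X has camera coordinates R X + t; the wrist camera has in their place "tool_from_camera" (4x4, takes a point from camera to tool coordinates, whose origin is the TCP and whose axes are the tool frame's). Camera axes: x right, y down, z forward; pixel columns grow to the right and rows downward; lengths in m; the calibration is good to about 2 mm. A picture is of the moment at which its call begins: read the wrist's pose just before it. There is no depth.
- job.hand_in(): hands the job in, once; it reports no verdict.
The state is a dict: "time_s": time; "qpos": joint angles; "joint_vel": joint speeds; "tau": joint torques, N m; "ee_pos": TCP position; "eef_rot": TCP orientation; "force": force on the tool from outside, world axes, zero at the start; "moment": the same for the moment, N m; "grip_width": finger opening in m.
Only numpy, scipy, OpenCV 4.12 (cv2) and the standard library are available. Lean on these libraries where they do the work, as an engineer would, in place of code of your own. Each camera call takes 0.05 s, during which the arm holds its last target.

## Working session

There is one attempt and no reset: what is moved stays moved. The work goes in short steps, Python scripts to look and compute and a tool call to move; the robot and the scene stay as the last step left them, time stands still between calls to the robot, and variables do not carry over. Pictures are saved under pics/ and viewed, and the job is handed in when it is done.

Besides the shell and the picture viewer there is one more tool, called after "Emit:" by a JSON object that holds its "api" and its "payload", one argument or row to a line. step_arm: Moves the arm, as the interface text tells. Its arguments: {"type":"object","properties":{"targets":{"type":"array","items":{"type":"array","items":{"type":"number"}}},"gripper":{"type":"number"},"squeeze":{"type":"number"}},"required":["targets"]}

```bash
ls; mkdir -p pics
python3 - <<'E'
from station import get_obs, camera, job
import cv2, numpy as np
o=get_obs(); print(o)
for n in ["side","top","wrist"]:
    c=camera(n); cv2.imwrite(f"pics/{n}0.png",c["pixels"][:,:,::-1])
    print(n,{k:np.round(v,4).tolist() if k!='pixels' else None for k,v in c.items()})
E
```

```text
pics
{'time_s': 0.0, 'qpos': array([ 1.10436793e+00,  3.00489750e-01,  1.52155912e+00, -2.85309491e-05,
        1.32069558e+00, -6.66158362e-02]), 'joint_vel': array([-9.05016166e-04, -7.31017582e-04, -8.12958152e-04, -7.96191100e-04,
       -9.82101998e-05, -1.39140924e-03]), 'tau': array([ 2.06467776e-03, -5.31797898e+01, -3.52752221e+01,  7.09346286e-02,
        2.42553593e-02, -7.89992328e-05]), 'ee_pos': array([0.21398849, 0.50638927, 0.20488539]), 'eef_rot': array([-1.57194741e+00,  4.90975783e-05, -3.99805509e-01]), 'force': array([ 0.9418113 ,  0.38841404, -0.95433457]), 'moment': array([-0.01877219,  0.04822139, -0.01538304]), 'grip_width': 0.09415527110034155}
side {'pixels': None, 'intrinsics': [[385.2301, 0.0, 316.2762], [0.0, 385.2301, 200.3706], [0.0, 0.0, 1.0]], 'k1': 0.0093, 'R': [[0.9885, -0.1509, -0.0121], [-0.1134, -0.6851, -0.7196], [0.1003, 0.7127, -0.6943]], 't': [-0.4592, 0.165, 0.9194]}
top {'pixels': None, 'intrinsics': [[371.1427, 0.0, 324.8506], [0.0, 371.1427, 202.0374], [0.0, 0.0, 1.0]], 'k1': -0.0139, 'R': [[0.0215, -0.9998, -0.0036], [-0.9805, -0.0204, -0.1954], [0.1953, 0.0078, -0.9807]], 't': [0.0628, 0.4777, 1.0159]}
wrist {'pixels': None, 'intrinsics': [[305.6255, 0.0, 315.4593], [0.0, 305.6255, 197.0016], [0.0, 0.0, 1.0]], 'k1': -0.0493, 'tool_from_camera': [[0.0004, 0.9645, 0.2641, -0.0766], [0.0014, -0.2641, 0.9645, -0.1793], [1.0, -0.0, -0.0014, 0.0012], [0.0, 0.0, 0.0, 1.0]]}
```

View pics/top0.png

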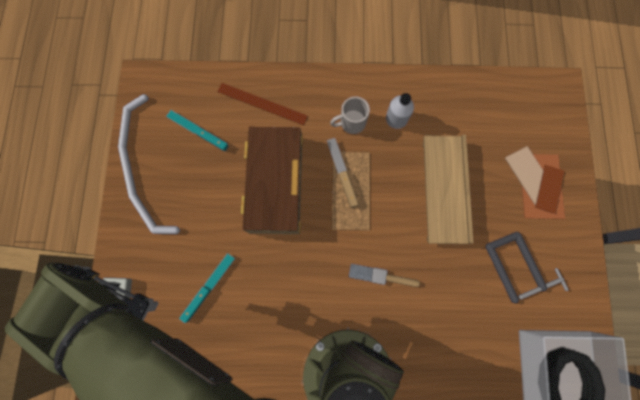

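View pics/side0.png

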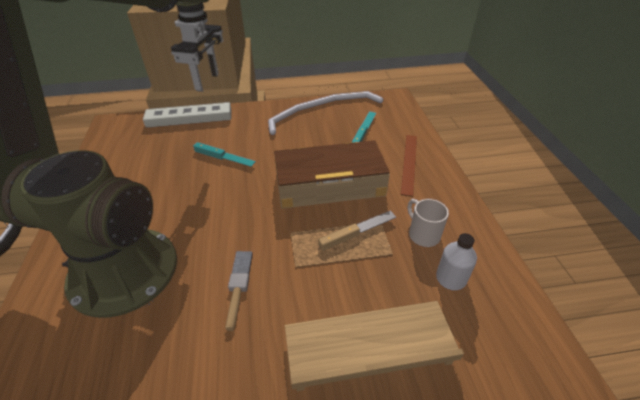

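View pics/wrist0.png

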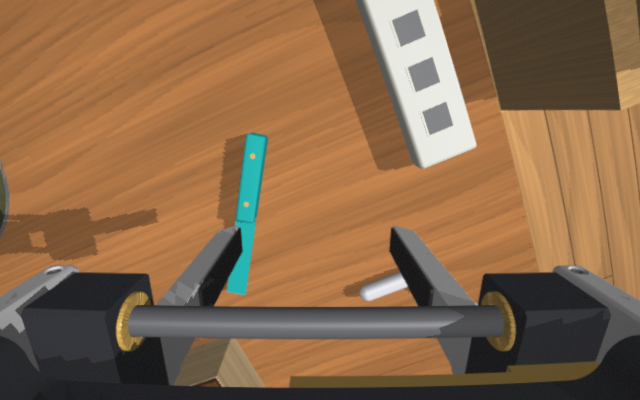

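```bash
cat > h.py <<'E'
import numpy as np, cv2
from scipy.spatial.transform import Rotation as Rn
from station import get_obs, camera, job
def undist(c,uv):
    K=c["intrinsics"]; uv=np.atleast_2d(np.asarray(uv,float))
    d=np.array([c["k1"],0,0,0],float)
    return cv2.undistortPoints(uv.reshape(-1,1,2),K,d).reshape(-1,2)
def pose(o): return Rn.from_euler('xyz',o["eef_rot"]).as_matrix(), np.array(o["ee_pos"])
def ext(c,o=None):
    if "R" in c: return np.array(c["R"]),np.array(c["t"])
    Rt,p=pose(o); T=np.array(c["tool_from_camera"]); Rw=Rt@T[:3,:3]; pw=Rt@T[:3,3]+p
    return Rw.T,-Rw.T@pw
def cast(c,uv,z,o=None):
    R,t=ext(c,o); n=undist(c,uv); d=np.c_[n,np.ones(len(n))]@R; C=-R.T@t
    return C+d*((z-C[2])/d[:,2])[:,None]
def proj(c,X,o=None):
    R,t=ext(c,o); X=np.atleast_2d(X).astype(float)
    p,_=cv2.projectPoints(X.reshape(-1,1,3),cv2.Rodrigues(R)[0],t,c["intrinsics"],np.array([c["k1"],0,0,0],float))
    return p.reshape(-1,2)
def shot(n,name=None,crop=None,s=1):
    o=get_obs(); c=camera(n)
    if name:
        im=c["pixels"][:,:,::-1]
        if crop: im=im[crop[1]:crop[3],crop[0]:crop[2]]
        if s!=1: im=cv2.resize(im,None,fx=s,fy=s,interpolation=cv2.INTER_CUBIC)
        cv2.imwrite(f"pics/{name}.png",im)
    return c,o
E
python3 - <<'E'
from h import *
shot("top","t1",(225,85,485,255),3)
shot("side","s1",(220,130,480,390),3)
E
```

```text
(no output)
```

View pics/t1.png

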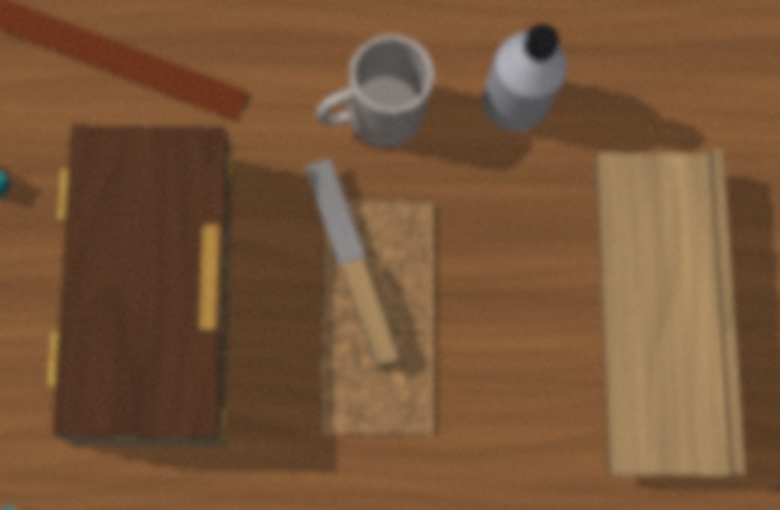

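View pics/s1.png

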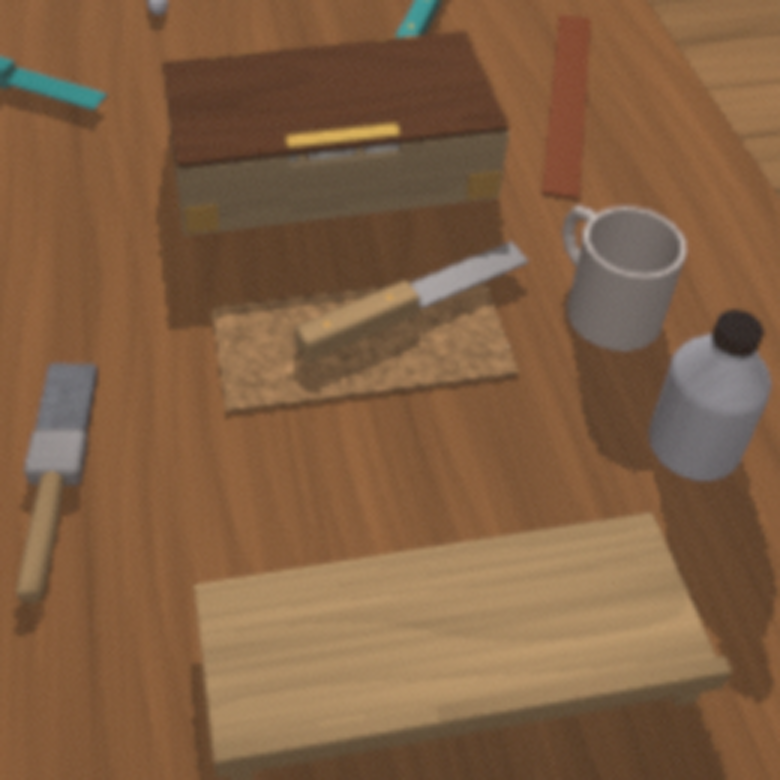

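The pry knife is the one on the mat. Its light wooden handle runs about (388,362)→(352,262) in the 3x crop, and its long narrow steel blade ends at (318,165). The scraper at top px (385,275) has a short, wide blade, and the two turquoise ones are excluded. The brass strip and slot are on the case's mat side. The rack's strip is on the far right, around crop x≈728.

Run:
```python
from h import *
c,o=shot("top"); s,_=shot("side")
f=lambda l:[(225+a/3,85+b/3) for a,b in l]
g=lambda l:[(220+a/3,130+b/3) for a,b in l]
np.set_printoptions(precision=4,suppress=True)
print("lid corners z.0885 TL TR BR BL\n",cast(c,f([(72,126),(226,130),(220,440),(57,435)]),.0885))
print("lid side: BL BR FR FL\n",cast(s,g([(165,62),(466,34),(507,128),(177,160)]),.0885))
print("brass top",cast(c,f([(210,225),(208,330)]),.0885))
print("mat\n",cast(c,f([(325,202),(435,202),(435,433),(325,433)]),.004))
print("rack top corners z.040 FL.. \n",cast(c,f([(597,152),(712,150),(732,474),(612,474)]),.040))
print("strip outer z.052",cast(c,f([(722,150),(745,474)]),.052))
print("rack side",cast(s,g([(195,585),(655,514)]),.040))
print("knife top: handle back, handle front(z.03), blade tip(z .017)\n",cast(c,f([(388,362),(352,262)]),.030),cast(c,f([(320,163)]),.017))
print("knife side tip", cast(s,g([(519,252)]),.0175), "handle",cast(s,g([(303,330),(413,288)]),.030))
# color-based
```

```text
lid corners z.0885 TL TR BR BL
 [[0.6832 0.2951 0.0885]
 [0.682  0.1474 0.0885]
 [0.3847 0.1426 0.0885]
 [0.3861 0.2903 0.0885]]
lid side: BL BR FR FL
 [[0.3904 0.2914 0.0885]
 [0.685  0.2876 0.0885]
 [0.6837 0.1427 0.0885]
 [0.3901 0.1481 0.0885]]
brass top [[0.587  0.1592 0.0885]
 [0.4861 0.1572 0.0885]]
mat
 [[ 0.6407  0.0506  0.004 ]
 [ 0.6431 -0.0618  0.004 ]
 [ 0.4058 -0.0613  0.004 ]
 [ 0.4036  0.0465  0.004 ]]
rack top corners z.040 FL.. 
 [[ 0.6863 -0.2193  0.04  ]
 [ 0.691  -0.3343  0.04  ]
 [ 0.3682 -0.3367  0.04  ]
 [ 0.366  -0.2236  0.04  ]]
strip outer z.052 [[ 0.6864 -0.3397  0.052 ]
 [ 0.3673 -0.3442  0.052 ]]
rack side [[ 0.3677 -0.2245  0.04  ]
 [ 0.6881 -0.2216  0.04  ]]
knife top: handle back, handle front(z.03), blade tip(z .017)
 [[ 0.4707 -0.0129  0.03  ]
 [ 0.5704  0.0232  0.03  ]] [[0.6778 0.0565 0.017 ]]
knife side tip [[0.6783 0.0578 0.0175]] handle [[ 0.475  -0.0102  0.03  ]
 [ 0.5735  0.0203  0.03  ]]
```

Emit:
{"api": "step_arm", "payload": {
  "targets": [
    [42,5,-27,0,0,0],
    [42,5,-27,0,0,0],
    [42,5,-27,0,0,0],
    [42,5,-27,0,0,0],
    [42,5,-27,0,0,0],
    [42,5,-27,0,0,0],
    [42,5,-27,0,0,0],
    [42,5,-27,0,0,0],
    [42,5,-27,0,0,0],
    [42,5,-27,0,0,0],
    [42,5,-27,0,0,0],
    [42,5,-27,0,0,0]
  ],
  "gripper": 1
}}

```text
time_s: 1.85
ee_pos: [0.553, 0.0105, 0.1453]
eef_rot: [-1.571, -0.0, -0.4]
force: [0.4, 1.2, 0.9]
grip_width: 0.0941
```

Emit:
{"api": "step_arm", "payload": {
  "targets": [
    [0,0,0,0,10.7,0],
    [0,0,0,0,10.7,0],
    [0,0,0,0,10.7,0],
    [0,0,0,0,10.7,0],
    [0,0,0,0,10.7,0],
    [0,0,0,0,10.7,0],
    [0,0,0,0,10.7,0],
    [0,0,0,0,10.7,0],
    [0,0,0,0,10.7,0],
    [0,0,0,0,10.7,0],
    [0,0,0,0,10.7,0],
    [0,0,0,0,10.7,0]
  ]
}}

```text
time_s: 3.35
ee_pos: [0.5522, 0.012, 0.1454]
eef_rot: [-1.571, -0.0, -2.647]
force: [0.5, 0.0, -0.1]
grip_width: 0.0939
```

```bash
cat >> h.py <<'E'
def plan(X,yaw_deg=None,o=None):
    """tool-frame shift (mm) to world X, and turn about tool y (deg) to yaw for a tool pointing down"""
    o=o or get_obs(); R,p=pose(o)
    d=R.T@(np.array(X)-p)*1000
    s=f"pos {np.round(p,4)} yaw {np.degrees(o['eef_rot'][2]):.1f} shift {np.round(d,1)}"
    if yaw_deg is not None:
        Rt=Rn.from_euler('xyz',[-90,0,yaw_deg],degrees=True).as_matrix()
        s+=f" turn {np.round(np.degrees(Rn.from_matrix(R.T@Rt).as_rotvec()),2)}"
    print(s)
E
python3 - <<'E'
from h import *
plan([.552,.0148,.1],18.5-180)
print(get_obs()["qpos"],get_obs()["time_s"])
shot("wrist","w1")
E
```

```text
pos [0.5522 0.012  0.1454] yaw -151.7 shift [-1.2 45.4 -2.6] turn [0.   9.84 0.01]
[-4.46065292e-02  3.60832743e-01  1.58518081e+00 -9.96900777e-06
  1.19570478e+00  1.03161163e+00] 3.35
```

View pics/w1.png

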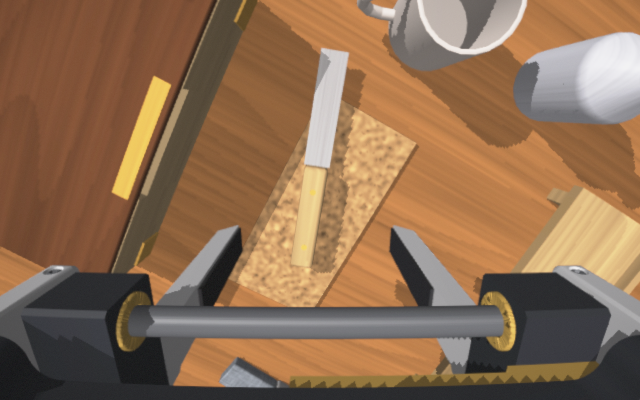

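The wrist view shows the knife on the mat, with the handle from (302,265) to (316,167) and the tip at (334,50). The brass strip and slot are at the upper left.

Run:
```python
from h import *
c,o=shot("wrist")
np.set_printoptions(precision=4,suppress=True)
print(cast(c,[(302,266),(316,167)],.030,o),cast(c,[(334,50)],.0185,o))
print("brass",cast(c,[(157,77),(170,82),(113,193),(127,199)],.0885,o))
print("slot",cast(c,[(186,91),(145,194)],.074,o))
```

```text
[[ 0.4747 -0.0121  0.03  ]
 [ 0.5762  0.0245  0.03  ]] [[0.6795 0.06   0.0185]]
brass [[0.5903 0.1646 0.0885]
 [0.5914 0.1545 0.0885]
 [0.4894 0.1664 0.0885]
 [0.49   0.1542 0.0885]]
slot [[0.5891 0.147  0.074 ]
 [0.4938 0.1478 0.074 ]]
```

Emit:
{"api": "step_arm", "payload": {
  "targets": [
    [0,0,0,0,9.3,0],
    [-3,30,-3,0,0,0],
    [-1,30,-2,0,0,0],
    [0,30,0,0,0,0],
    [0,0,0,0,0,0]
  ]
}}

```text
time_s: 4.08
ee_pos: [0.5532, 0.0181, 0.0538]
eef_rot: [-1.572, -0.004, -2.799]
force: [0.1, 0.4, 0.2]
grip_width: 0.094
```

Run:
```python
from h import *
plan([.5548,.0161,.007],-161)
shot("wrist","w2")
```

```text
pos [0.5532 0.0181 0.0538] yaw -160.4 shift [-1.  46.8  2.5] turn [0.08 0.62 0.2 ]
```

View pics/w2.png

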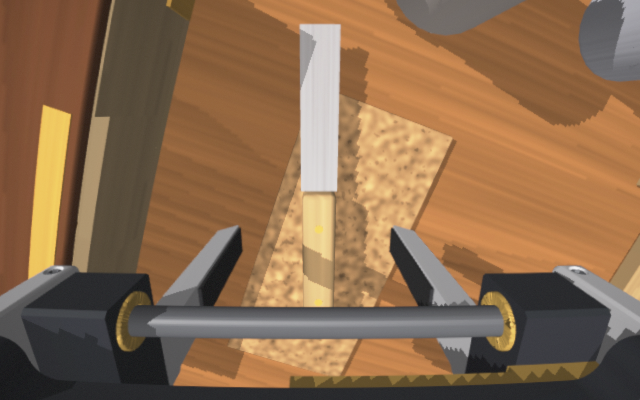

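Emit:
{"api": "step_arm", "payload": {
  "targets": [
    [-1,24,2,0,0.4,0],
    [0,15,0,0,0,0],
    [0,7,0,0,0,0],
    [0,0,0,0,0,0]
  ]
}}

```text
time_s: 4.62
ee_pos: [0.556, 0.0165, 0.0097]
eef_rot: [-1.571, -0.0, -2.81]
force: [-0.2, 0.2, -1.0]
grip_width: 0.0942
```

Emit:
{"api": "step_arm", "payload": {
  "targets": [
    [0,0,0,0,0,0],
    [0,0,0,0,0,0],
    [0,0,0,0,0,0],
    [0,0,0,0,0,0],
    [0,0,0,0,0,0],
    [0,0,0,0,0,0]
  ],
  "gripper": -1,
  "squeeze": 60
}}

```text
time_s: 5.38
ee_pos: [0.5559, 0.0165, 0.0094]
eef_rot: [-1.571, 0.0, -2.81]
force: [0.1, 0.7, 0.4]
grip_width: 0.037
```

Emit:
{"api": "step_arm", "payload": {
  "targets": [
    [0,0,0,0,0,0],
    [0,0,0,0,0,0],
    [0,0,0,0,0,0],
    [0,0,0,0,0,0]
  ]
}}

```text
time_s: 5.88
ee_pos: [0.5559, 0.0165, 0.0094]
eef_rot: [-1.571, -0.0, -2.81]
force: [0.2, -1.2, -0.6]
grip_width: 0.0232
```

Emit:
{"api": "step_arm", "payload": {
  "targets": [
    [0,-10,0,0,0,0],
    [0,-30,0,0,0,0],
    [0,-30,0,0,0,0],
    [0,-20,0,0,0,0]
  ]
}}

```text
time_s: 6.38
ee_pos: [0.5563, 0.0165, 0.1015]
eef_rot: [-1.57, 0.002, -2.81]
force: [-0.6, -1.1, -1.1]
grip_width: 0.0236
```

Run:
```python
from h import *
o=get_obs();print(o["grip_width"],o["force"],o["moment"]);plan([.54,-.05,.1],-90)
shot("wrist","w3")
```

```text
0.023612703741106734 [-0.60992926 -1.0802142  -1.13679692] [0.01491531 0.10163327 0.01235125]
pos [0.5563 0.0165 0.1015] yaw -161.0 shift [37.   1.5 57.6] turn [-9.0e-02 -7.1e+01 -6.0e-02]
```

View pics/w3.png

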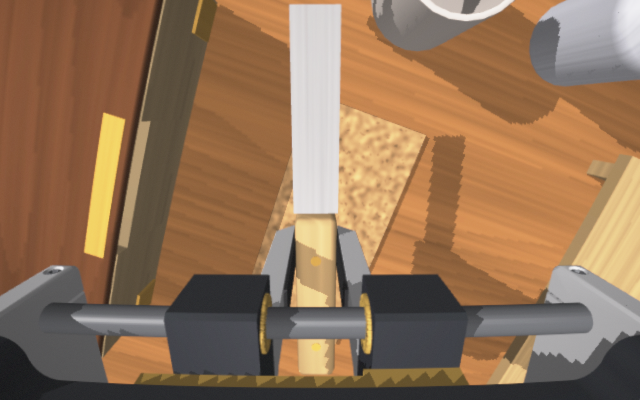

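Run:
```python
from h import *
np.set_printoptions(precision=4,suppress=True)
c,o=shot("wrist")
R,p=pose(o)
z=p[2]+.0091
for uv in [[(290,4),(341,4)],[(295,213),(337,213)]]:
    P=cast(c,uv,z,o); print(((P-p)@R)*1000, np.linalg.norm(P[0]-P[1]))
```

```text
[[-131.5592   -8.5379  -13.2784]
 [-131.5672   -8.4945   12.354 ]] 0.025632475909025322
[[-21.3344  -9.0265 -12.5309]
 [-21.3071  -8.9849  12.1172]] 0.024648121915874694
```

Emit:
{"api": "step_arm", "payload": {
  "targets": [
    [18,0,29,0,0,0],
    [19,0,29,0,0,0],
    [0,0,0,0,-10.1,0],
    [0,0,0,0,-10.1,0],
    [0,0,0,0,-10.1,0],
    [0,0,0,0,-10.1,0],
    [0,0,0,0,-10.2,0],
    [0,0,0,0,-10.2,0],
    [0,0,0,0,-10.2,0],
    [0,0,0,0,0,0]
  ]
}}

```text
time_s: 7.72
ee_pos: [0.5395, -0.0504, 0.0988]
eef_rot: [-1.572, 0.0, -1.572]
force: [0.9, 0.3, -1.8]
grip_width: 0.0234
```

Run:
```python
from h import *
o=get_obs();print(o["grip_width"],o["qpos"]);plan([.5405,-.015,.066],-90)
shot("wrist","w4")
shot("side","s4",(220,100,480,300),3)
```

```text
0.02344618877882701 [-1.60682305e-01  3.94725240e-01  1.65726391e+00 -2.19920038e-05
  1.09063119e+00 -1.59402405e-01]
pos [ 0.5395 -0.0504  0.0988] yaw -90.1 shift [-35.4  32.8   1. ] turn [ 0.06 -0.07 -0.01]
```

View pics/w4.png

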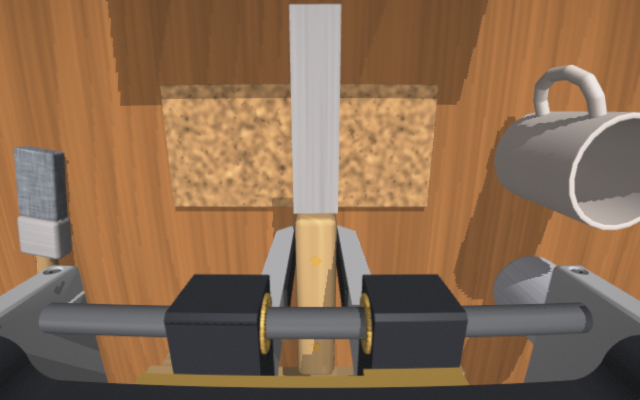

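View pics/s4.png

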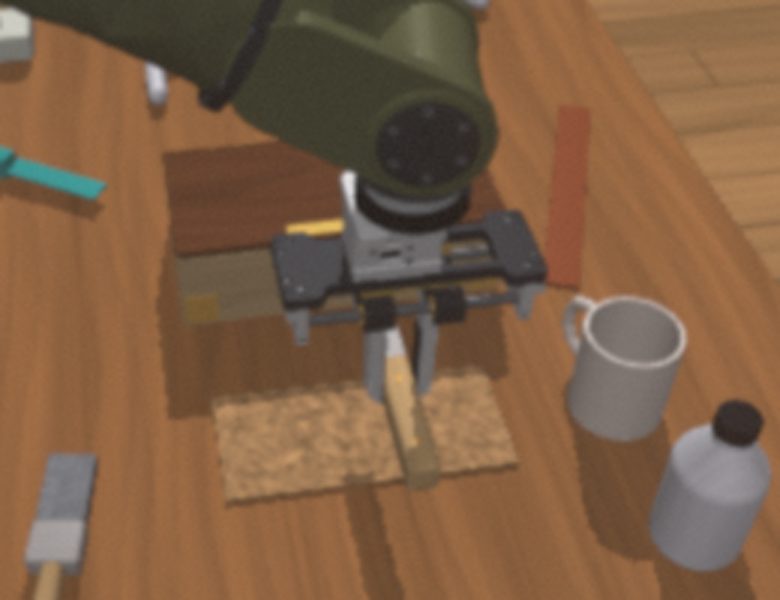

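Emit:
{"api": "step_arm", "payload": {
  "targets": [
    [-10,16,1,0,0,0],
    [-15,17,0,0,0,0],
    [-15,0,0,0,0,0],
    [0,0,0,0,0,0]
  ]
}}

```text
time_s: 8.32
ee_pos: [0.5409, -0.009, 0.0664]
eef_rot: [-1.571, 0.0, -1.569]
force: [-0.6, -0.0, -1.6]
grip_width: 0.0238
```

Run:
```python
from h import *
o=get_obs();plan([.5405,.0413,.066],-90)
shot("wrist","w5")
c,_=shot("top","t5",(225,105,385,245),4)
c,_=shot("side","s5",(220,100,480,300),3)
```

```text
pos [ 0.5409 -0.009   0.0664] yaw -89.9 shift [-50.3   0.4  -0.3] turn [ 0.01  0.08 -0.  ]
```

View pics/w5.png

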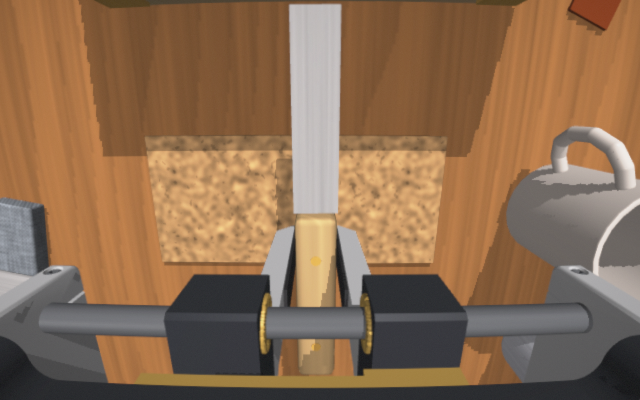

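View pics/s5.png

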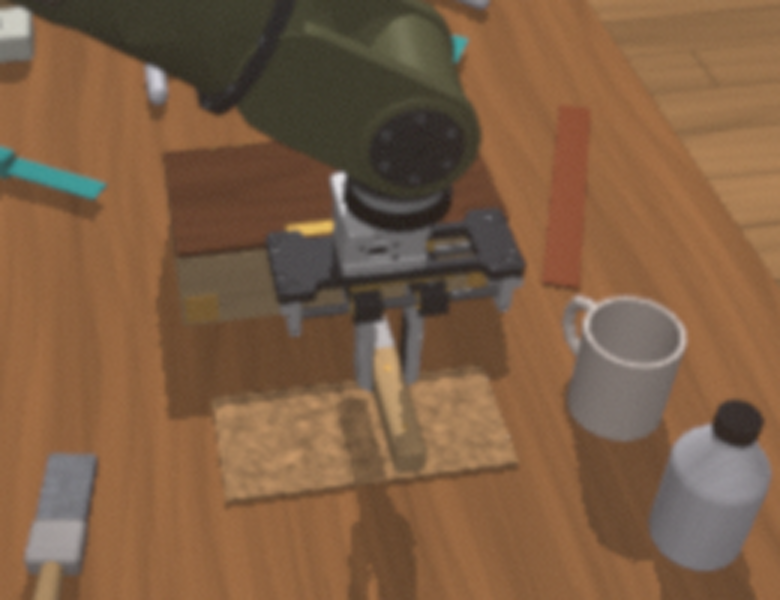

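Emit:
{"api": "step_arm", "payload": {
  "targets": [
    [-18,0,0,0,0,0],
    [-5,0,0,0,0,0],
    [-5,0,0,0,0,0],
    [0,0,0,0,0,0]
  ]
}}

```text
time_s: 8.98
ee_pos: [0.5408, 0.0179, 0.0665]
eef_rot: [-1.571, -0.0, -1.571]
force: [-0.2, -0.2, -1.4]
grip_width: 0.0234
```

Emit:
{"api": "step_arm", "payload": {
  "targets": [
    [-5,0,0,0,0,0],
    [0,0,0,0,0,0]
  ]
}}

```text
time_s: 9.22
ee_pos: [0.5409, 0.0228, 0.0665]
eef_rot: [-1.571, 0.0, -1.571]
force: [0.1, -0.3, -1.0]
grip_width: 0.0232
```

Emit:
{"api": "step_arm", "payload": {
  "targets": [
    [-6,0,0,0,0,0],
    [-6,0,0,0,0,0],
    [-6,0,0,0,0,0],
    [-4,0,0,0,0,0],
    [0,0,0,0,0,0]
  ]
}}

```text
time_s: 9.85
ee_pos: [0.5408, 0.0449, 0.0664]
eef_rot: [-1.571, -0.0, -1.57]
force: [-0.5, 0.2, -1.2]
grip_width: 0.0237
```

Run:
```python
from h import *
print(get_obs()["force"],get_obs()["moment"])
shot("wrist","w6")
```

```text
[-0.50129149  0.18622127 -1.24455737] [-0.00352747  0.04345178 -0.03958059]
```

View pics/w6.png

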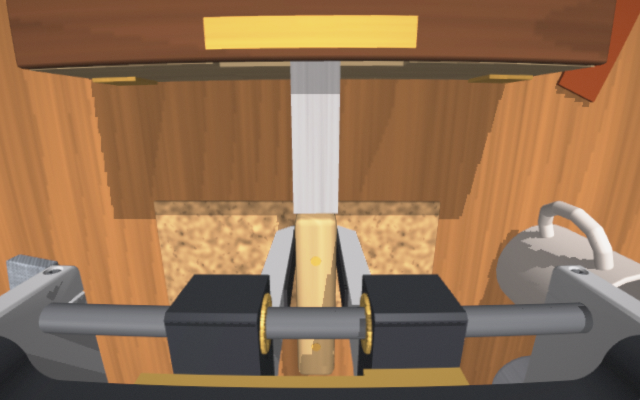

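Emit:
{"api": "step_arm", "payload": {
  "targets": [
    [-7,0,0,0,0,0],
    [-7,0,0,0,0,0],
    [-6,0,0,0,0,0],
    [0,2,0,0,0,0],
    [0,2,0,0,0,0],
    [0,0,0,0,0,0]
  ]
}}

```text
time_s: 10.65
ee_pos: [0.5407, 0.0644, 0.0622]
eef_rot: [-1.571, -0.0, -1.571]
force: [0.5, 0.1, -1.3]
grip_width: 0.0232
```

Emit:
{"api": "step_arm", "payload": {
  "targets": [
    [-0.2,2.85,0,0,0,2],
    [-0.2,2.85,0,0,0,2],
    [-0.2,2.85,0,0,0,2],
    [-0.2,2.85,0,0,0,2],
    [0,0,0,0,0,0]
  ]
}}

```text
time_s: 11.28
ee_pos: [0.5408, 0.0655, 0.0509]
eef_rot: [-1.571, 0.139, -1.572]
force: [-0.1, -0.7, -1.3]
grip_width: 0.0236
```

Emit:
{"api": "step_arm", "payload": {
  "targets": [
    [-0.2,2.85,0,0,0,2],
    [-0.2,2.85,0,0,0,2],
    [0,0,0,0,0,0]
  ]
}}

```text
time_s: 11.65
ee_pos: [0.5407, 0.067, 0.0453]
eef_rot: [-1.572, 0.208, -1.571]
force: [0.3, 0.5, -2.2]
grip_width: 0.0236
```

Emit:
{"api": "step_arm", "payload": {
  "targets": [
    [-0.2,2.85,0,0,0,2],
    [0,0,0,0,0,0]
  ]
}}

```text
time_s: 11.9
ee_pos: [0.5407, 0.068, 0.0426]
eef_rot: [-1.571, 0.243, -1.571]
force: [0.3, 1.1, -3.5]
grip_width: 0.0236
```

Emit:
{"api": "step_arm", "payload": {
  "targets": [
    [-0.2,2.85,0,0,0,2],
    [0,0,0,0,0,0]
  ]
}}

```text
time_s: 12.15
ee_pos: [0.5407, 0.0689, 0.04]
eef_rot: [-1.571, 0.278, -1.571]
force: [-0.4, 1.1, -3.4]
grip_width: 0.0231
```

Run:
```python
from h import *
print(get_obs()["force"],get_obs()["moment"])
shot("wrist","w7")
shot("side","s7",(220,100,480,300),3)
```

```text
[-0.42562038  1.07466983 -3.39591319] [-0.62217779  0.0862025   0.0204845 ]
```

View pics/w7.png

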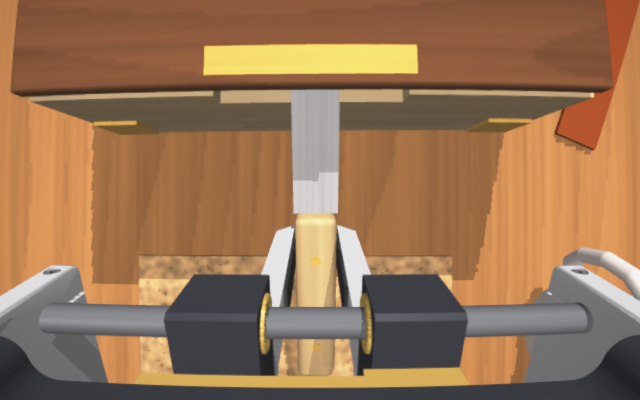

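View pics/s7.png

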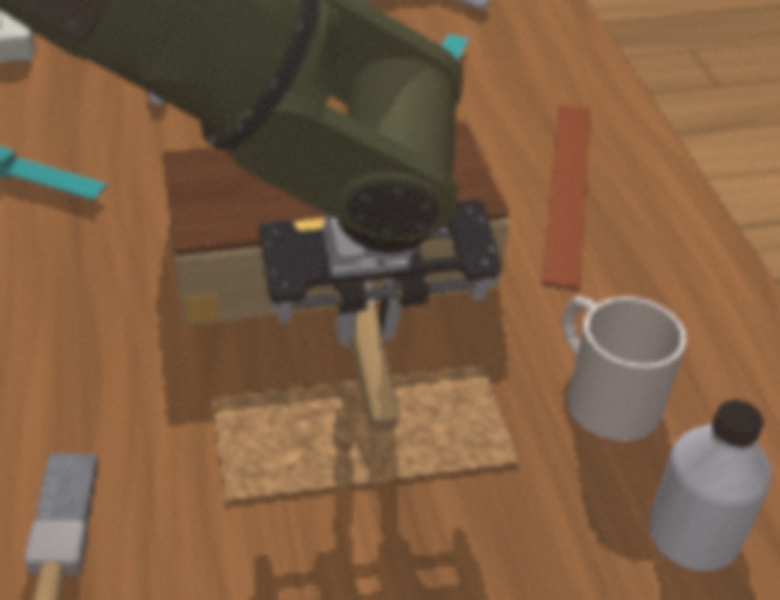

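Emit:
{"api": "step_arm", "payload": {
  "targets": [
    [0,0,0,0,0,2],
    [0,0,0,0,0,2],
    [0,0,0,0,0,0]
  ]
}}

```text
time_s: 12.62
ee_pos: [0.5408, 0.0687, 0.0401]
eef_rot: [-1.571, 0.348, -1.571]
force: [-0.9, 0.1, -4.7]
grip_width: 0.0237
```

Run:
```python
from h import *
print(get_obs()["force"],get_obs()["moment"])
shot("wrist","w8")
```

```text
[-0.92774955  0.05402692 -4.7105577 ] [-0.74423901  0.10828899  0.04332744]
```

View pics/w8.png

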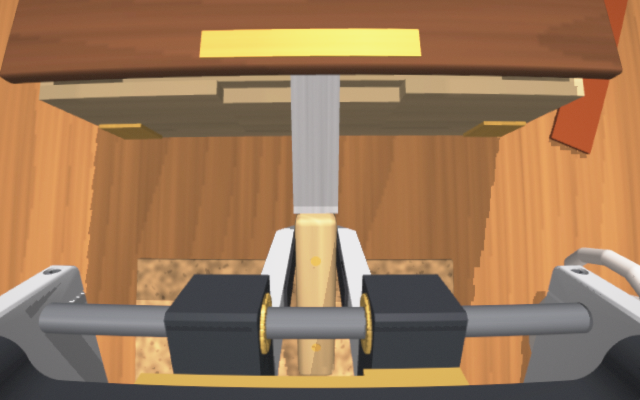

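Emit:
{"api": "step_arm", "payload": {
  "targets": [
    [-2,-5.6,0,0,0,0],
    [-2,-5.6,0,0,0,0],
    [-2,-5.6,0,0,0,0],
    [-2,-5.6,0,0,0,0],
    [0,0,0,0,0,0]
  ]
}}

```text
time_s: 13.3
ee_pos: [0.5411, 0.0688, 0.0645]
eef_rot: [-1.57, 0.349, -1.571]
force: [-0.6, 1.1, -3.4]
grip_width: 0.0235
```

Run:
```python
from h import *
print(get_obs()["force"],get_obs()["moment"])
shot("wrist","w9")
```

```text
[-0.58734053  1.07598542 -3.40068916] [-0.54746944  0.07970168  0.02909822]
```

View pics/w9.png

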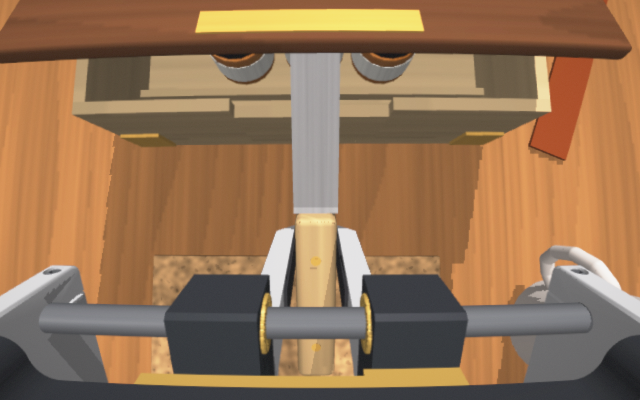

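Emit:
{"api": "step_arm", "payload": {
  "targets": [
    [-2.4,-6.6,0,0,0,0],
    [-2.4,-6.6,0,0,0,0],
    [-2.4,-6.6,0,0,0,0],
    [-2.4,-6.6,0,0,0,0],
    [-2.4,-6.6,0,0,0,0],
    [-2.4,-6.6,0,0,0,0],
    [-2.4,-6.6,0,0,0,0],
    [-2.4,-6.6,0,0,0,0],
    [0,0,0,0,0,0]
  ]
}}

```text
time_s: 14.48
ee_pos: [0.5411, 0.0688, 0.1207]
eef_rot: [-1.57, 0.349, -1.571]
force: [-0.7, -1.1, -1.8]
grip_width: 0.0235
```

Run:
```python
from h import *
print(get_obs()["force"],get_obs()["moment"])
shot("wrist","w10")
```

```text
[-0.65988489 -1.06849291 -1.78314338] [-0.3898744   0.11385147  0.05673307]
```

View pics/w10.png

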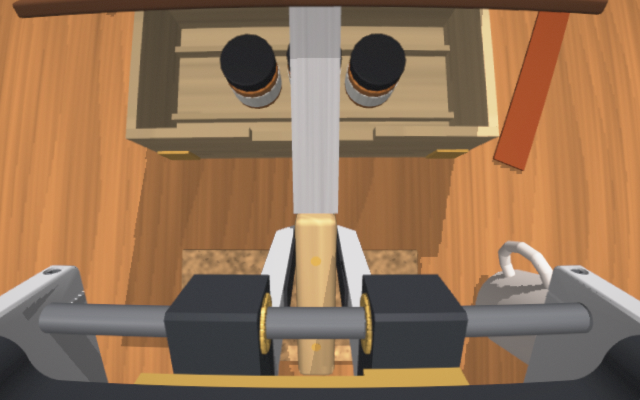

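Emit:
{"api": "step_arm", "payload": {
  "targets": [
    [-9.4,3.4,0,0,0,0],
    [-9.4,3.4,0,0,0,0],
    [-9.4,3.4,0,0,0,0],
    [-9.4,3.4,0,0,0,0],
    [-9.4,3.4,0,0,0,0],
    [0,0,0,0,0,0]
  ]
}}

```text
time_s: 15.28
ee_pos: [0.5407, 0.1198, 0.1202]
eef_rot: [-1.571, 0.35, -1.57]
force: [0.2, -0.3, -0.9]
grip_width: 0.0237
```

Run:
```python
from h import *
print(get_obs()["force"],get_obs()["moment"])
shot("wrist","w11")
```

```text
[ 0.24394282 -0.26071018 -0.88514584] [-0.28480778  0.05859141 -0.01081844]
```

View pics/w11.png

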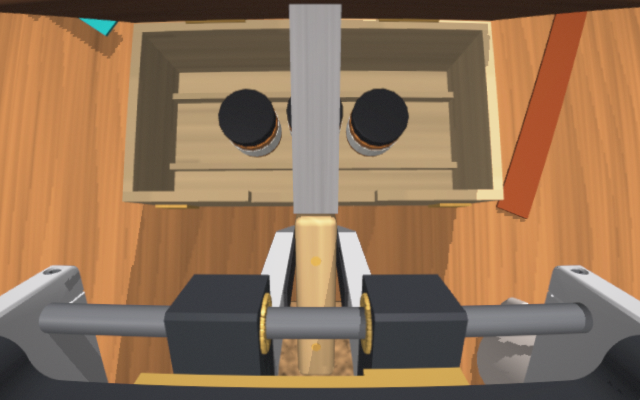

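Emit:
{"api": "step_arm", "payload": {
  "targets": [
    [-9.4,3.4,0,0,0,0],
    [-9.4,3.4,0,0,0,0],
    [-9.4,3.4,0,0,0,0],
    [-9.4,3.4,0,0,0,0],
    [-9.4,3.4,0,0,0,0],
    [-9.4,3.4,0,0,0,0],
    [-9.4,3.4,0,0,0,0],
    [0,0,0,0,0,0]
  ]
}}

```text
time_s: 16.32
ee_pos: [0.5406, 0.1896, 0.1201]
eef_rot: [-1.571, 0.349, -1.57]
force: [-0.3, 0.4, -1.3]
grip_width: 0.0236
```

Run:
```python
from h import *
print(get_obs()["force"],get_obs()["moment"])
shot("wrist","w12")
shot("side","s12",(220,60,480,260),3)
```

```text
[-0.31804433  0.44541339 -1.25789002] [-0.28911322  0.0593038  -0.02840567]
```

View pics/w12.png

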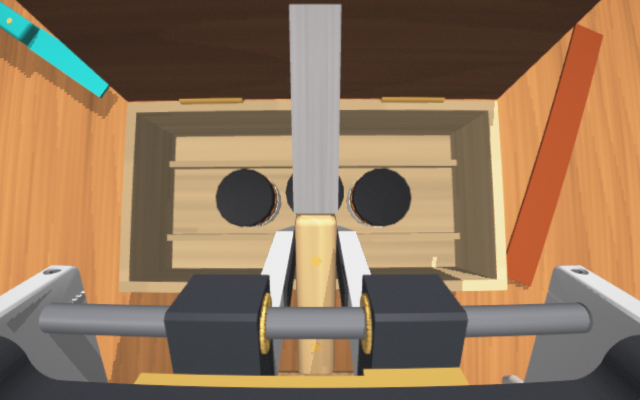

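View pics/s12.png

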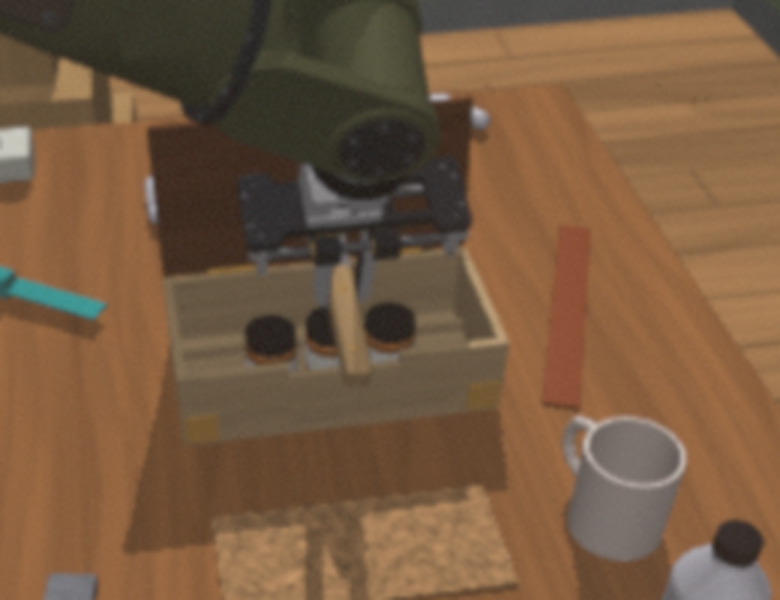

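Emit:
{"api": "step_arm", "payload": {
  "targets": [
    [-7.5,2.7,0,0,0,0],
    [-6,2.1,0,0,0,0],
    [0,0,0,0,0,0]
  ]
}}

```text
time_s: 16.8
ee_pos: [0.5408, 0.2036, 0.1204]
eef_rot: [-1.571, 0.349, -1.57]
force: [0.8, 0.6, -1.2]
grip_width: 0.0235
```

Emit:
{"api": "step_arm", "payload": {
  "targets": [
    [-4,1.4,0,0,0,0],
    [0,0,0,0,0,0]
  ]
}}

```text
time_s: 17.05
ee_pos: [0.5409, 0.2076, 0.1205]
eef_rot: [-1.571, 0.349, -1.571]
force: [0.7, -1.4, -1.2]
grip_width: 0.0235
```

Emit:
{"api": "step_arm", "payload": {
  "targets": [
    [-3,1.1,0,0,0,0],
    [0,0,0,0,0,0]
  ]
}}

```text
time_s: 17.3
ee_pos: [0.541, 0.209, 0.1199]
eef_rot: [-1.571, 0.347, -1.572]
force: [-0.0, -15.6, -2.6]
grip_width: 0.0233
```

Emit:
{"api": "step_arm", "payload": {
  "targets": [
    [9,-4,0,0,0,0],
    [28,-14,0,0,0,0],
    [38,-16,0,0,0,0],
    [38,-16,0,0,0,0],
    [38,-14,0,0,0,0],
    [28,-10,0,0,0,-5],
    [9,-3,0,0,0,-5],
    [0,0,0,0,0,-5],
    [0,0,0,0,0,-5],
    [0,0,0,0,0,0]
  ]
}}

```text
time_s: 18.55
ee_pos: [0.5408, 0.0085, 0.1295]
eef_rot: [-1.571, 0.001, -1.569]
force: [-0.9, -0.5, -1.6]
grip_width: 0.0233
```

Run:
```python
from h import *
plan([.529,.005,.09],-161)
np.set_printoptions(precision=4,suppress=True)
shot("wrist","w13")
c,_=shot("top","t13",(225,60,485,255),3)
```

```text
pos [0.5408 0.0085 0.1295] yaw -89.9 shift [  3.5  39.5 -11.8] turn [ 2.000e-02  7.109e+01 -5.000e-02]
```

View pics/w13.png

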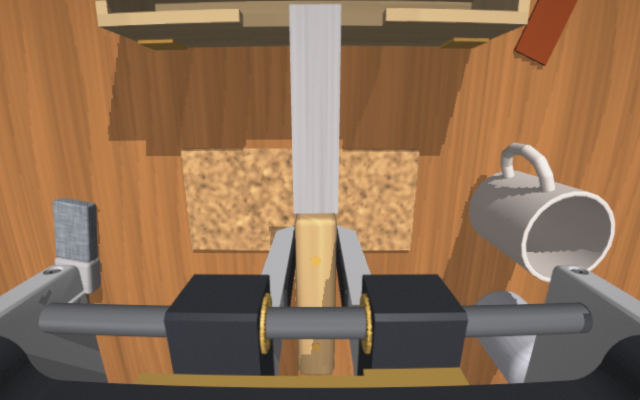

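View pics/t13.png

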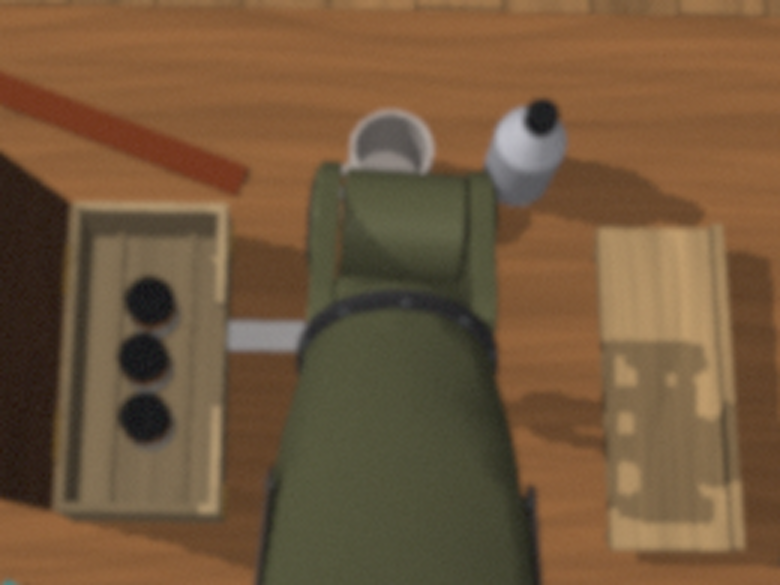

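Emit:
{"api": "step_arm", "payload": {
  "targets": [
    [0,0,0,0,10.1,0],
    [0,0,0,0,10.1,0],
    [0,0,0,0,10.1,0],
    [0,0,0,0,10.2,0],
    [0,0,0,0,10.2,0],
    [0,0,0,0,10.2,0],
    [0,0,0,0,10.2,0],
    [12,30,0,0,0,0],
    [0,30,0,0,0,0],
    [0,20,0,0,0,0],
    [0,0,0,0,0,0]
  ]
}}

```text
time_s: 20.02
ee_pos: [0.5287, 0.0032, 0.0482]
eef_rot: [-1.573, -0.002, -2.813]
force: [-0.1, -0.4, -1.4]
grip_width: 0.0233
```

Run:
```python
from h import *
plan([.529,.005,.0105],-161)
shot("wrist","w14")
```

```text
pos [0.5287 0.0032 0.0482] yaw -161.2 shift [-1.  37.7 -1.5] turn [ 0.13 -0.17  0.12]
```

View pics/w14.png

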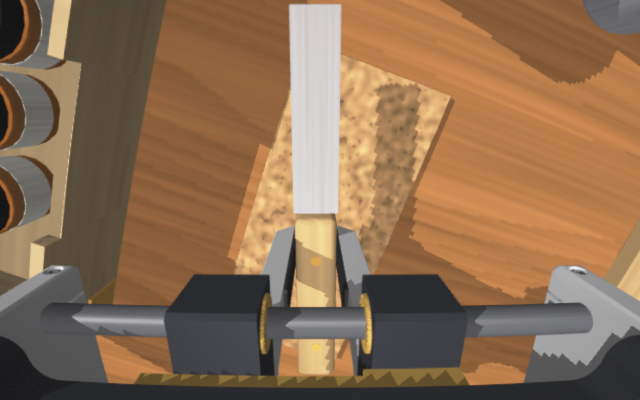

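Emit:
{"api": "step_arm", "payload": {
  "targets": [
    [0,18,0,0,0,0],
    [0,12,0,0,0,0],
    [0,6,0,0,0,0],
    [0,1.5,0,0,0,0],
    [0,0,0,0,0,0]
  ]
}}

```text
time_s: 20.7
ee_pos: [0.5296, 0.0037, 0.012]
eef_rot: [-1.571, 0.0, -2.812]
force: [-0.3, -0.1, -1.6]
grip_width: 0.0231
```

Emit:
{"api": "step_arm", "payload": {
  "targets": [
    [0,0,0,0,0,0],
    [0,0,0,0,0,0],
    [0,0,0,0,0,0],
    [0,0,0,0,0,0],
    [0,0,0,0,0,0],
    [0,0,0,0,0,0],
    [0,0,0,0,0,0]
  ],
  "gripper": 0.7,
  "squeeze": 20
}}

```text
time_s: 21.58
ee_pos: [0.5295, 0.0037, 0.0118]
eef_rot: [-1.571, -0.0, -2.812]
force: [0.5, 1.3, -0.4]
grip_width: 0.0796
```

Emit:
{"api": "step_arm", "payload": {
  "targets": [
    [0,-20,0,0,0,0],
    [0,-40,0,0,0,0],
    [0,-50,0,0,0,0],
    [0,-50,0,0,0,0],
    [0,-40,0,0,0,0],
    [0,0,0,0,0,0]
  ]
}}

```text
time_s: 22.32
ee_pos: [0.5305, 0.0036, 0.2148]
eef_rot: [-1.569, 0.005, -2.812]
force: [0.0, -0.5, -0.1]
grip_width: 0.08
```

Run:
```python
from h import *
print(get_obs()["qpos"]); plan([.54,.22,.2],0)
shot("wrist","w15")
shot("side","s15")
```

```text
[-6.22590047e-02  2.45896562e-01  1.56757249e+00  2.38739121e-05
  1.32273113e+00  1.17873058e+00]
pos [0.5305 0.0036 0.2148] yaw -161.1 shift [ -79.    14.8 -201.7] turn [-4.300e-01 -1.611e+02  1.000e-01]
```

View pics/w15.png

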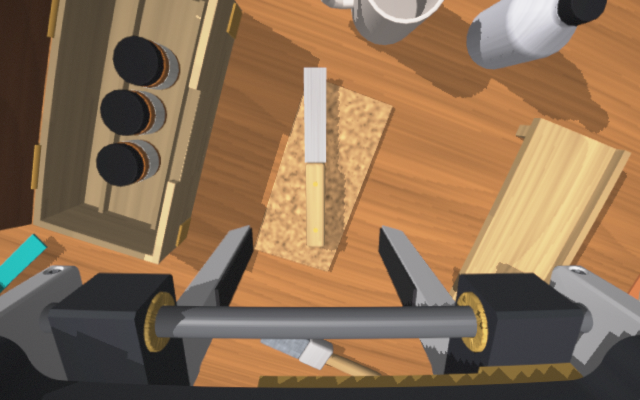

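View pics/s15.png

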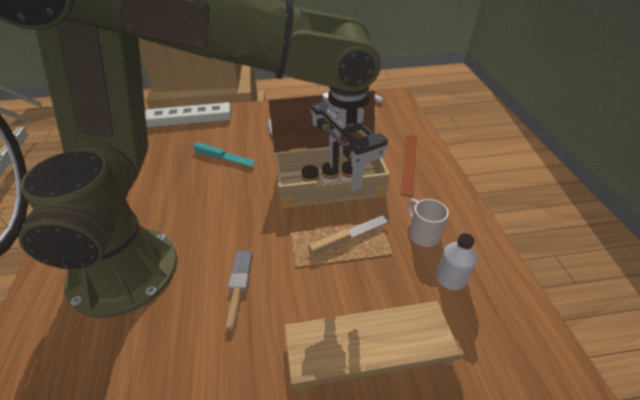

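```bash
cat >> h.py <<'E'
def caps(c,o,z,roi,thr=45,name=None):
    im=c["pixels"]; g=im.max(axis=2); m=np.zeros(g.shape,np.uint8)
    x0,y0,x1,y1=roi; m[y0:y1,x0:x1]=(g[y0:y1,x0:x1]<thr)*255
    m=cv2.morphologyEx(m,cv2.MORPH_OPEN,np.ones((3,3)))
    if name: cv2.imwrite(f"pics/{name}.png",m)
    out=[]
    for k in cv2.findContours(m,cv2.RETR_EXTERNAL,cv2.CHAIN_APPROX_NONE)[0]:
        if cv2.contourArea(k)<60: continue
        P=cast(c,k.reshape(-1,2),z,o)[:,:2]
        (cx,cy),r=cv2.minEnclosingCircle(P.astype(np.float32)*1000)
        out.append((np.round(k.reshape(-1,2).mean(0),1),round(cx/1000,4),round(cy/1000,4),round(r,1)))
    return out
E
python3 - <<'E'
from h import *
c,o=shot("wrist")
for q in caps(c,o,.064,(80,20,200,210)): print("w",q)
c,o=shot("top","t15",(225,60,485,255),3)
for q in caps(c,None,.064,(255,140,290,215)): print("t",q)
E
```

```text
w (array([118.2, 162.5]), 0.484, 0.2175, 26.4)
w (array([123. , 110.1]), 0.5421, 0.2225, 26.1)
w (array([136.5,  58.1]), 0.5968, 0.2183, 25.9)
t (array([273. , 198.9]), 0.4794, 0.2197, 21.4)
t (array([272.4, 178.8]), 0.5381, 0.2231, 22.2)
t (array([274.7, 160.2]), 0.5936, 0.2197, 22.0)
```

View pics/t15.png

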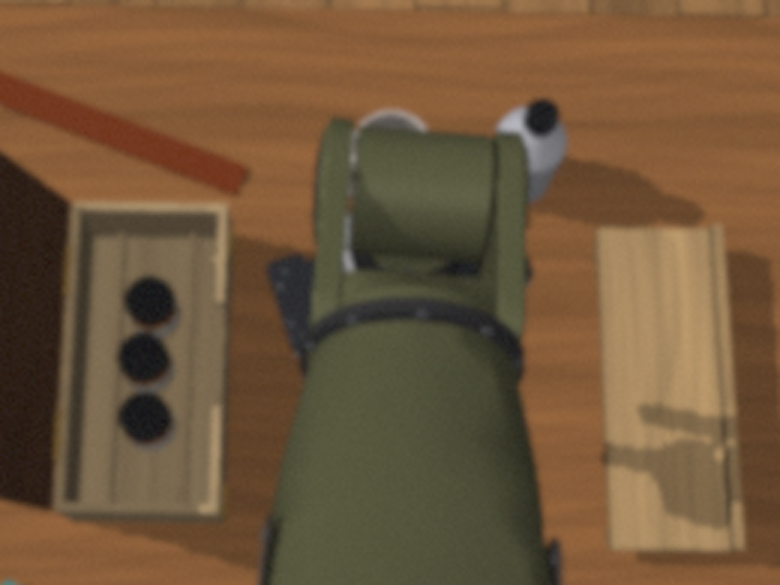

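Emit:
{"api": "step_arm", "payload": {
  "targets": [
    [0,0,0,0,9.4,0],
    [0,0,0,0,9.5,0],
    [0,0,0,0,0,0]
  ],
  "gripper": 0.75
}}

```text
time_s: 22.9
ee_pos: [0.5292, 0.0036, 0.2107]
eef_rot: [-1.571, -0.002, -3.141]
force: [-1.2, 0.5, 0.5]
grip_width: 0.0824
```

Run:
```python
from h import *
plan([.483,.2175,.13],180)
```

```text
pos [0.5292 0.0036 0.2107] yaw -180.0 shift [  45.8   80.8 -213.9] turn [0.01 0.05 0.11]
```

Emit:
{"api": "step_arm", "payload": {
  "targets": [
    [9,0,-43,0,0,0],
    [9,0,-43,0,0,0],
    [9,20,-43,0,0,0],
    [9,30,-43,0,0,0],
    [10,30,-42,0,0,0],
    [0,0,0,0,0,0]
  ]
}}

```text
time_s: 23.65
ee_pos: [0.4816, 0.2192, 0.1291]
eef_rot: [-1.569, -0.005, -3.134]
force: [0.0, 0.2, 0.8]
grip_width: 0.0821
```

Run:
```python
from h import *
plan([.483,.2175,.13],180)
c,o=shot("wrist","w16")
for q in caps(c,o,.064,(150,0,500,390)): print("w",q)
```

```text
pos [0.4816 0.2192 0.1291] yaw -179.6 shift [-1.4 -0.9  1.7] turn [-0.09  0.41  0.26]
w (array([467. , 358.3]), 0.3278, 0.0642, 27.7)
w (array([167.1, 365. ]), 0.3172, 0.3723, 34.6)
w (array([163. , 286.4]), 0.4063, 0.3606, 11.8)
w (array([233., 270.]), 0.4228, 0.2939, 39.7)
w (array([397.4, 269.8]), 0.4241, 0.1453, 40.5)
```

View pics/w16.png

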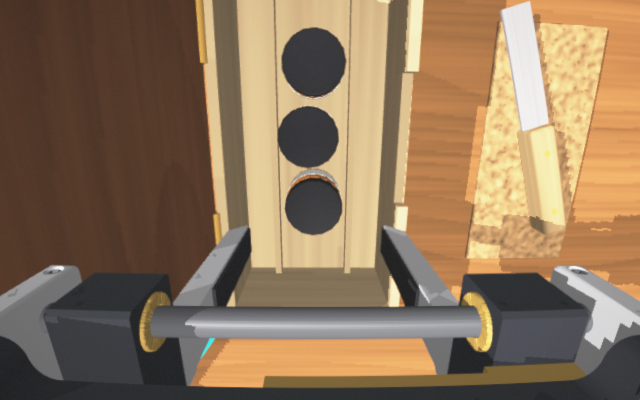

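Run:
```python
from h import *
c,o=shot("wrist")
np.set_printoptions(precision=4,suppress=True)
im=c["pixels"]; print(im[207,314],im[137,308])
for q in caps(c,o,.064,(255,10,375,245),70): print("w",q)
print(cast(c,[(314,207),(308,137),(314,63)],.064,o))
```

```text
[63 63 67] [57 56 59]
w (array([312.1, 206.1]), 0.4837, 0.222, 24.1)
w (array([306.4, 138.3]), 0.5406, 0.2265, 23.4)
w (array([311.7,  63.9]), 0.5956, 0.2223, 23.8)
[[0.4838 0.22   0.064 ]
 [0.5419 0.225  0.064 ]
 [0.5969 0.2204 0.064 ]]
```

Emit:
{"api": "step_arm", "payload": {
  "targets": [
    [-2,25,-1,0,0.4,0],
    [0,30,0,0,0,0],
    [0,24,0,0,0,0],
    [0,10,0,0,0,0],
    [0,0,0,0,0,0]
  ]
}}

```text
time_s: 24.38
ee_pos: [0.486, 0.2181, 0.0432]
eef_rot: [-1.571, 0.0, 3.134]
force: [-0.3, -0.6, 0.2]
grip_width: 0.0823
```

Emit:
{"api": "step_arm", "payload": {
  "targets": [
    [0,0,0,0,0,0],
    [0,0,0,0,0,0],
    [0,0,0,0,0,0],
    [0,0,0,0,0,0],
    [0,0,0,0,0,0]
  ],
  "gripper": -1,
  "squeeze": 20
}}

```text
time_s: 25.0
ee_pos: [0.4857, 0.2188, 0.0432]
eef_rot: [-1.571, 0.001, 3.135]
force: [0.3, 0.6, 4.4]
grip_width: 0.0498
```

Run:
```python
from h import *
plan([.4835,.22,.04],180)
c,o=shot("wrist","w17")
print(o["force"])
```

```text
pos [0.4857 0.2188 0.0432] yaw 179.6 shift [ 2.2  3.2 -1.2] turn [ 0.02 -0.4  -0.03]
[0.29319179 0.64967797 4.40026494]
```

View pics/w17.png

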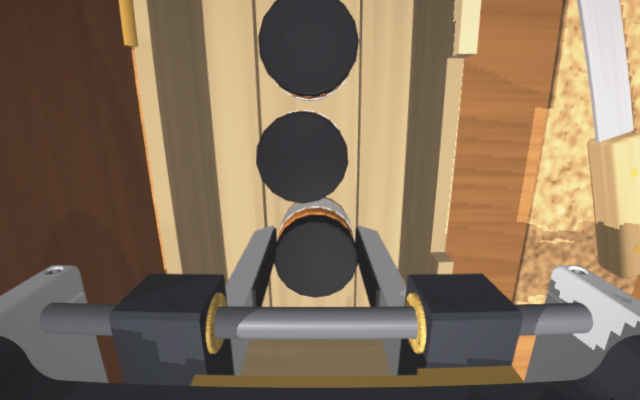

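Emit:
{"api": "step_arm", "payload": {
  "targets": [
    [0,-5,0,0,0,0],
    [0,-20,0,0,0,0],
    [0,-40,0,0,0,0],
    [0,-50,0,0,0,0],
    [0,-20,0,0,0,0],
    [0,0,0,0,0,0]
  ]
}}

```text
time_s: 25.8
ee_pos: [0.4859, 0.2187, 0.1789]
eef_rot: [-1.571, 0.002, 3.134]
force: [-0.9, 0.1, -1.9]
grip_width: 0.0495
```

Run:
```python
from h import *
c,o=shot("wrist","w18")
print(o["grip_width"],o["force"])
plan([.475,-.295,.17],180)
z=o["ee_pos"][2]+.064-.0432
for q in caps(c,o,z,(270,190,365,310),75): print("w",q, (np.array([q[1],q[2]])-o["ee_pos"][:2])*1000)
```

```text
0.04954576846714044 [-0.86295181  0.08138199 -1.85040275]
pos [0.4853 0.2185 0.1774] yaw 179.6 shift [  6.7   7.5 513.6] turn [-0.01 -0.41  0.01]
w (array([319.2, 247.2]), 0.4862, 0.2171, 29.8) [ 0.31720812 -1.61434711]
```

View pics/w18.png

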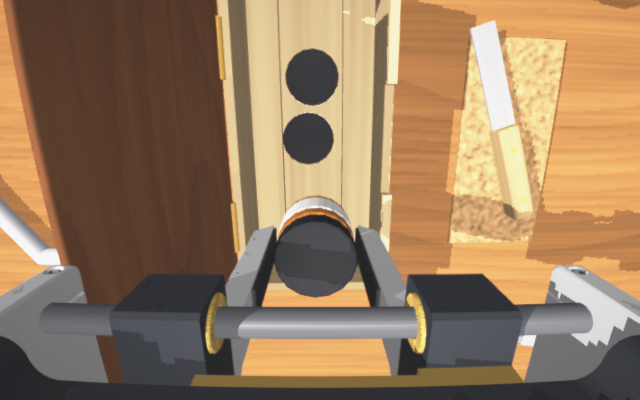

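Emit:
{"api": "step_arm", "payload": {
  "targets": [
    [1,0,30,0,0,0],
    [1,0,50,0,0,0],
    [1,0,55,0,0,0],
    [1,0,55,0,0,0],
    [1,0,55,0,0,0],
    [1,0,55,0,0,0],
    [1,0,55,0,0,0],
    [1,0,50,0,0,0],
    [1,0,50,0,0,0],
    [0,0,40,0,-0.4,0],
    [0,0,15,0,0,0],
    [0,0,0,0,0,0]
  ]
}}

```text
time_s: 27.35
ee_pos: [0.4726, -0.2912, 0.1766]
eef_rot: [-1.572, -0.002, 3.141]
force: [-0.8, 0.8, -1.2]
grip_width: 0.0496
```

Run:
```python
from h import *
c,o=shot("wrist","w19")
print(o["grip_width"],o["force"])
plan([.475,-.30,.17],180)
```

```text
0.0496338151994686 [-0.82019744  0.81894157 -1.23312964]
pos [ 0.4728 -0.2904  0.1769] yaw 180.0 shift [-2.2  6.9  9.6] turn [ 0.06 -0.01  0.07]
```

View pics/w19.png

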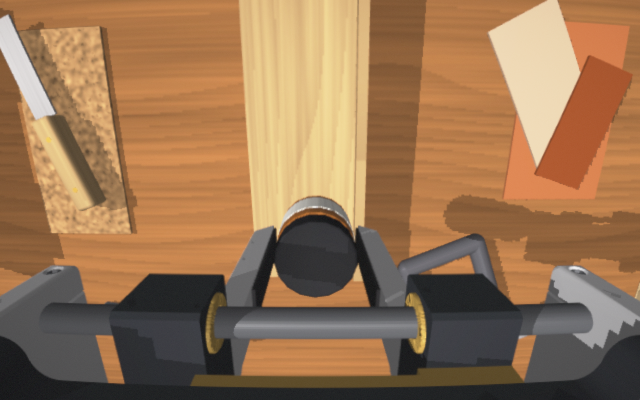

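Run:
```python
from h import *
c,o=shot("wrist","w20",(230,0,400,220),3.5)
im=c["pixels"].astype(int)
for r in (40,100,160): print(r,[(k,im[r,k].sum()) for k in range(346,378,1)])
```

```text
40 [(346, np.int64(568)), (347, np.int64(579)), (348, np.int64(581)), (349, np.int64(571)), (350, np.int64(559)), (351, np.int64(553)), (352, np.int64(548)), (353, np.int64(548)), (354, np.int64(550)), (355, np.int64(552)), (356, np.int64(547)), (357, np.int64(489)), (358, np.int64(444)), (359, np.int64(507)), (360, np.int64(541)), (361, np.int64(543)), (362, np.int64(544)), (363, np.int64(544)), (364, np.int64(540)), (365, np.int64(545)), (366, np.int64(543)), (367, np.int64(541)), (368, np.int64(541)), (369, np.int64(529)), (370, np.int64(363)), (371, np.int64(296)), (372, np.int64(283)), (373, np.int64(287)), (374, np.int64(282)), (375, np.int64(284)), (376, np.int64(284)), (377, np.int64(284))]
100 [(346, np.int64(607)), (347, np.int64(602)), (348, np.int64(591)), (349, np.int64(584)), (350, np.int64(573)), (351, np.int64(567)), (352, np.int64(561)), (353, np.int64(561)), (354, np.int64(553)), (355, np.int64(537)), (356, np.int64(486)), (357, np.int64(442)), (358, np.int64(498)), (359, np.int64(543)), (360, np.int64(546)), (361, np.int64(546)), (362, np.int64(550)), (363, np.int6
[... 325 characters left out ...]
6, np.int64(592)), (347, np.int64(585)), (348, np.int64(582)), (349, np.int64(582)), (350, np.int64(576)), (351, np.int64(575)), (352, np.int64(592)), (353, np.int64(597)), (354, np.int64(575)), (355, np.int64(503)), (356, np.int64(454)), (357, np.int64(530)), (358, np.int64(533)), (359, np.int64(534)), (360, np.int64(536)), (361, np.int64(540)), (362, np.int64(537)), (363, np.int64(535)), (364, np.int64(537)), (365, np.int64(534)), (366, np.int64(504)), (367, np.int64(328)), (368, np.int64(294)), (369, np.int64(292)), (370, np.int64(288)), (371, np.int64(290)), (372, np.int64(290)), (373, np.int64(290)), (374, np.int64(288)), (375, np.int64(291)), (376, np.int64(296)), (377, np.int64(290))]
```

View pics/w20.png

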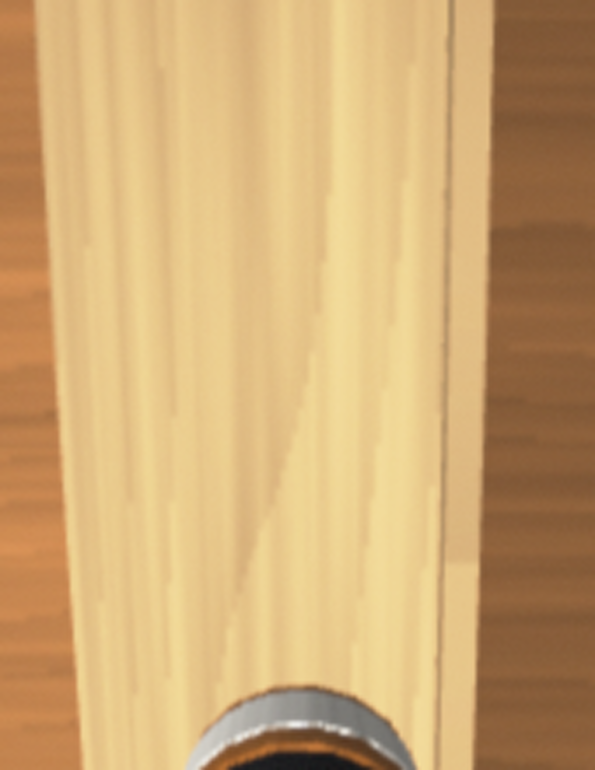

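Run:
```python
from h import *
np.set_printoptions(precision=4,suppress=True)
c,o=shot("wrist")
print("inner top z.052",cast(c,[(359,40),(358,100),(357,160)],.052,o))
print("inner bottom z.04",cast(c,[(357,40),(356,100),(355,160)],.040,o))
print("outer z.052",cast(c,[(370,40),(368.3,100),(366.5,160)],.052,o))
print("front z.04",cast(c,[(241,40),(247,160)],.040,o))
```

```text
inner top z.052 [[ 0.616  -0.3293  0.052 ]
 [ 0.5628 -0.33    0.052 ]
 [ 0.5051 -0.331   0.052 ]]
inner bottom z.04 [[ 0.6185 -0.3289  0.04  ]
 [ 0.5633 -0.3296  0.04  ]
 [ 0.5033 -0.3305  0.04  ]]
outer z.052 [[ 0.6161 -0.3394  0.052 ]
 [ 0.5629 -0.3399  0.052 ]
 [ 0.5051 -0.3405  0.052 ]]
front z.04 [[ 0.6188 -0.2183  0.04  ]
 [ 0.5034 -0.218   0.04  ]]
```

Emit:
{"api": "step_arm", "payload": {
  "targets": [
    [-1,30,11.5,0,0,0],
    [0,35,0,0,0,0],
    [0,20,0,0,0,0],
    [0,10,0,0,0,0],
    [0,0,0,0,0,0]
  ]
}}

```text
time_s: 28.12
ee_pos: [0.4741, -0.3022, 0.0829]
eef_rot: [-1.571, -0.0, -3.141]
force: [0.5, -0.5, -1.4]
grip_width: 0.0491
```

Run:
```python
from h import *
np.set_printoptions(precision=4,suppress=True)
c,o=shot("wrist","w21"); print(o["force"])
plan([.475,-.302,.0757],180)
```

```text
[ 0.4635 -0.4836 -1.4248]
pos [ 0.4743 -0.3025  0.0835] yaw -180.0 shift [-0.6  7.8 -0.6] turn [-0.02  0.03 -0.03]
```

View pics/w21.png

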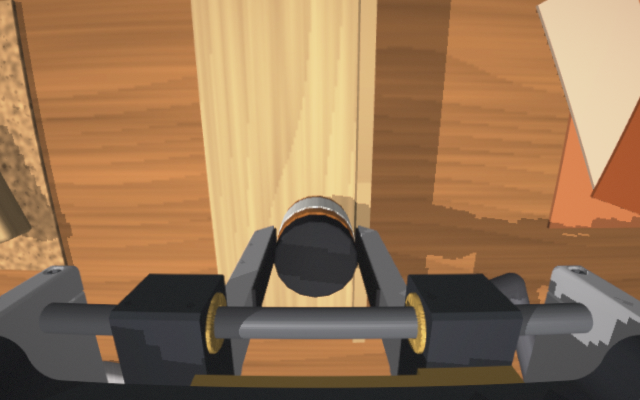

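Emit:
{"api": "step_arm", "payload": {
  "targets": [
    [0,4,0,0,0,0],
    [0,2.5,0,0,0,0],
    [0,1,0,0,0,0],
    [0,0,0,0,0,0]
  ]
}}

```text
time_s: 28.68
ee_pos: [0.474, -0.3028, 0.0753]
eef_rot: [-1.571, -0.0, 3.141]
force: [0.2, 0.5, -0.8]
grip_width: 0.0497
```

Emit:
{"api": "step_arm", "payload": {
  "targets": [
    [0,0.7,0,0,0,0],
    [0,0,0,0,0,0],
    [0,0,0,0,0,0]
  ]
}}

```text
time_s: 29.05
ee_pos: [0.4741, -0.3029, 0.0752]
eef_rot: [-1.57, 0.0, 3.141]
force: [-2.0, 1.0, 5.1]
grip_width: 0.0498
```

Emit:
{"api": "step_arm", "payload": {
  "targets": [
    [0,0,0,0,0,0],
    [0,0,0,0,0,0],
    [0,0,0,0,0,0],
    [0,0,0,0,0,0]
  ],
  "gripper": 0.4
}}

```text
time_s: 29.55
ee_pos: [0.474, -0.3028, 0.0746]
eef_rot: [-1.571, -0.0, 3.141]
force: [0.4, -0.2, 0.4]
grip_width: 0.0656
```

Emit:
{"api": "step_arm", "payload": {
  "targets": [
    [0,-10,0,0,0,0],
    [0,-30,0,0,0,0],
    [0,-40,0,0,0,0],
    [0,-40,0,0,0,0],
    [0,0,0,0,0,0]
  ],
  "gripper": 0.75
}}

```text
time_s: 30.18
ee_pos: [0.475, -0.3034, 0.1983]
eef_rot: [-1.567, 0.005, 3.142]
force: [-0.0, -0.5, -0.2]
grip_width: 0.0819
```

Run:
```python
from h import *
np.set_printoptions(precision=4,suppress=True)
c,o=shot("wrist","w22"); print(o["force"])
for q in caps(c,o,.096,(270,150,375,310),75): print("w",q)
plan([.541,.2225,.1957],180)
```

```text
[-0.0433 -0.5194 -0.2028]
w (array([322., 308.]), 0.3513, -0.3101, 55.7)
w (array([314.9, 200.1]), 0.4723, -0.3024, 24.6)
pos [ 0.4743 -0.303   0.196 ] yaw 180.0 shift [ -66.6   -0.3 -525.5] turn [-0.09 -0.01 -0.12]
```

View pics/w22.png

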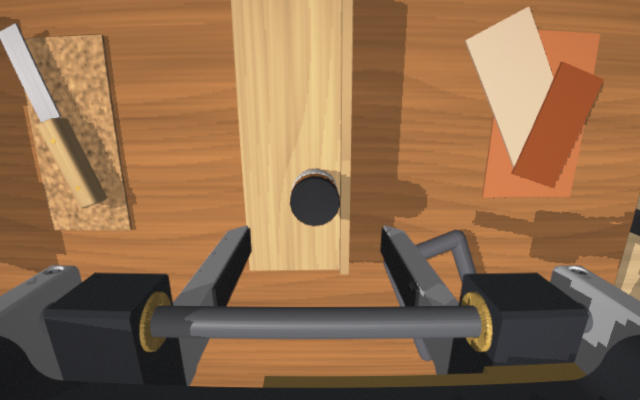

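Jar 1 stands on the rack at about (0.472, -0.302), with its cap at (315,200). On to the middle jar.

Emit:
{"api": "step_arm", "payload": {
  "targets": [
    [-6,0,-30,0,0,0],
    [-6,0,-50,0,0,0],
    [-6,0,-55,0,0,0],
    [-6,0,-55,0,0,0],
    [-6,0,-55,0,0,0],
    [-6,0,-55,0,0,0],
    [-6,0,-55,0,0,0],
    [-6,0,-55,0,0,0],
    [-6,5,-50,0,0,0],
    [-6,20,-45,0,0,0],
    [-6,25,-20,0,0,0],
    [0,15,0,0,0,0]
  ]
}}

```text
time_s: 31.72
ee_pos: [0.5391, 0.2229, 0.1271]
eef_rot: [-1.57, -0.003, -3.14]
force: [-0.8, -0.8, 0.2]
grip_width: 0.082
```

Run:
```python
from h import *
np.set_printoptions(precision=4,suppress=True)
c,o=shot("wrist","w23"); print(o["force"])
for q in caps(c,o,.064,(255,10,375,245),75): print("w",q)
plan([.541,.2225,.042],180)
```

```text
[-0.7577 -0.7663  0.1661]
w (array([312.1, 205.3]), 0.5421, 0.2261, 24.3)
w (array([317. , 138.8]), 0.5966, 0.2224, 23.5)
pos [0.5386 0.2218 0.1257] yaw -180.0 shift [-2.8 83.7 -0.9] turn [-0.1   0.04  0.28]
```

View pics/w23.png

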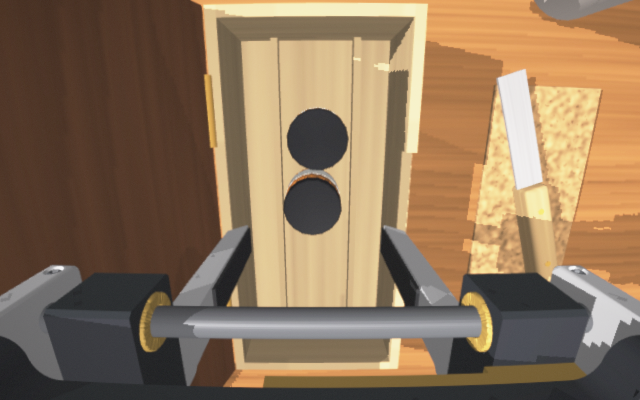

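Emit:
{"api": "step_arm", "payload": {
  "targets": [
    [-4,25,-1.5,0,0,0],
    [0,30,0,0,0,0],
    [0,20,0,0,0,0],
    [0,8,0,0,0,0],
    [0,0,0,0,0,0]
  ]
}}

```text
time_s: 32.4
ee_pos: [0.5441, 0.2231, 0.0469]
eef_rot: [-1.571, -0.0, 3.141]
force: [-1.0, -0.8, 0.6]
grip_width: 0.0822
```

Emit:
{"api": "step_arm", "payload": {
  "targets": [
    [0,0,0,0,0,0],
    [0,0,0,0,0,0],
    [0,0,0,0,0,0],
    [0,0,0,0,0,0],
    [0,0,0,0,0,0]
  ],
  "gripper": -1,
  "squeeze": 20
}}

```text
time_s: 33.02
ee_pos: [0.5442, 0.2239, 0.0469]
eef_rot: [-1.571, 0.0, 3.142]
force: [-0.1, -0.1, 3.2]
grip_width: 0.0495
```

Emit:
{"api": "step_arm", "payload": {
  "targets": [
    [0,-5,0,0,0,0],
    [0,-20,0,0,0,0],
    [0,-40,0,0,0,0],
    [0,-50,0,0,0,0],
    [0,-20,0,0,0,0],
    [0,0,0,0,0,0]
  ]
}}

```text
time_s: 33.78
ee_pos: [0.5444, 0.2238, 0.1829]
eef_rot: [-1.571, 0.002, 3.142]
force: [-0.0, -0.2, -2.1]
grip_width: 0.0497
```

Run:
```python
from h import *
c,o=shot("wrist","w24")
print(o["grip_width"],o["force"])
plan([.530,-.301,.17],180)
```

```text
0.04967614903365235 [-0.04828759 -0.1713966  -2.14236391]
pos [0.5439 0.2236 0.1812] yaw 180.0 shift [ 13.8  11.3 524.6] turn [-0.01 -0.01  0.01]
```

View pics/w24.png

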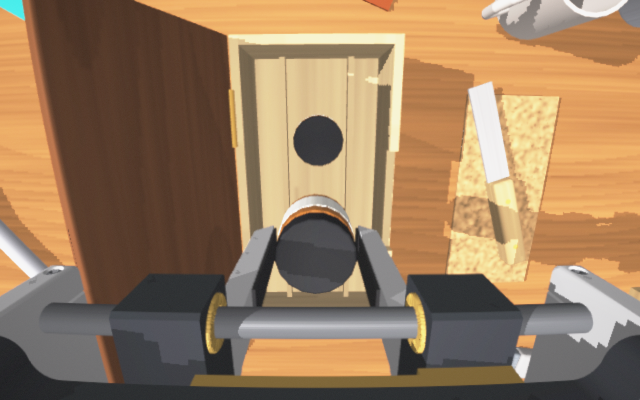

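Emit:
{"api": "step_arm", "payload": {
  "targets": [
    [1.4,0,30,0,0,0],
    [1.4,0,50,0,0,0],
    [1.4,0,55,0,0,0],
    [1.4,0,55,0,0,0],
    [1.4,0,55,0,0,0],
    [1.4,0,55,0,0,0],
    [1.4,0,55,0,0,0],
    [1.4,0,55,0,0,0],
    [1.4,0,50,0,0,0],
    [1.4,0,45,0,0,0],
    [0,0,20,0,0,0],
    [0,0,0,0,0,0]
  ]
}}

```text
time_s: 35.33
ee_pos: [0.5295, -0.3016, 0.1802]
eef_rot: [-1.572, -0.002, 3.14]
force: [0.3, 1.2, -2.1]
grip_width: 0.0494
```

Run:
```python
from h import *
c,o=shot("wrist","w25")
print(o["grip_width"],o["force"])
plan([.5293,-.3015,.0789],180)
```

```text
0.04943421350990008 [ 0.33952382  1.16142697 -2.0856685 ]
pos [ 0.5298 -0.3006  0.1805] yaw 180.0 shift [  0.4 101.6   1. ] turn [ 0.07 -0.02  0.08]
```

View pics/w25.png

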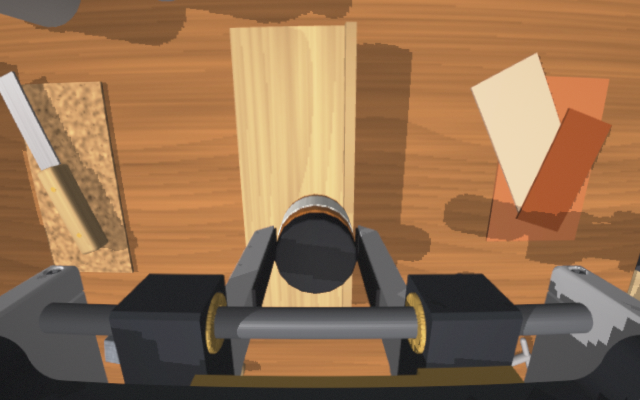

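Run:
```python
from h import *
c,o=shot("side","s25",(250,160,510,390),3)
```

```text
(no output)
```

View pics/s25.png

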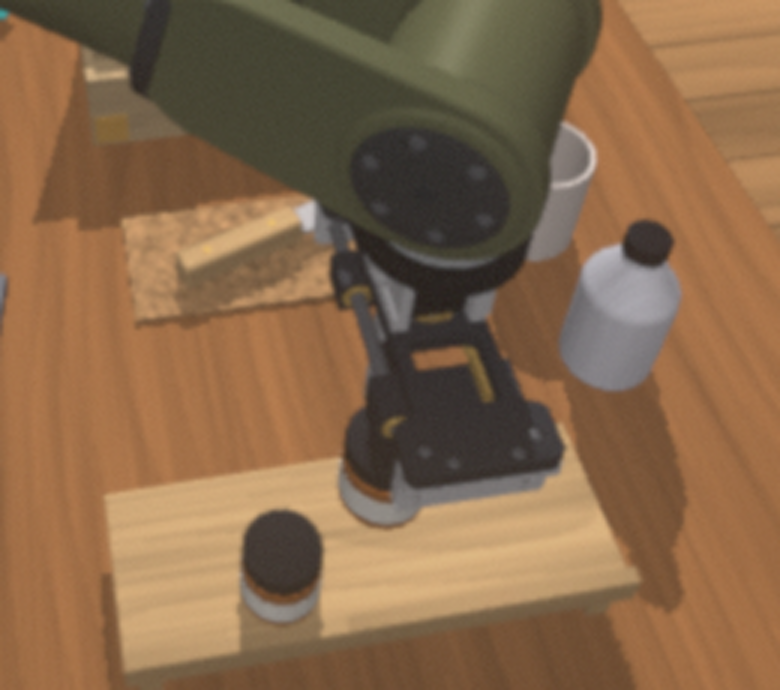

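Emit:
{"api": "step_arm", "payload": {
  "targets": [
    [0.5,35,1,0,0,0],
    [0,35,0,0,0,0],
    [0,18,0,0,0,0],
    [0,7,0,0,0,0],
    [0,4,0,0,0,0],
    [0,2,0,0,0,0],
    [0,1,0,0,0,0],
    [0,0,0,0,0,0]
  ]
}}

```text
time_s: 36.42
ee_pos: [0.5296, -0.3024, 0.0799]
eef_rot: [-1.571, 0.0, 3.141]
force: [-0.2, 0.1, -1.7]
grip_width: 0.0494
```

Emit:
{"api": "step_arm", "payload": {
  "targets": [
    [0,1.2,0,0,0,0],
    [0,0,0,0,0,0]
  ]
}}

```text
time_s: 36.67
ee_pos: [0.5297, -0.3024, 0.079]
eef_rot: [-1.57, 0.001, 3.141]
force: [-0.8, 0.0, 3.7]
grip_width: 0.0496
```

Emit:
{"api": "step_arm", "payload": {
  "targets": [
    [0,0,0,0,0,0],
    [0,0,0,0,0,0],
    [0,0,0,0,0,0],
    [0,0,0,0,0,0]
  ],
  "gripper": 0.4
}}

```text
time_s: 37.17
ee_pos: [0.5295, -0.3023, 0.0784]
eef_rot: [-1.571, -0.0, 3.141]
force: [0.4, 0.5, 0.4]
grip_width: 0.0658
```

Emit:
{"api": "step_arm", "payload": {
  "targets": [
    [0,-10,0,0,0,0],
    [0,-30,0,0,0,0],
    [0,-40,0,0,0,0],
    [0,-40,0,0,0,0],
    [0,0,0,0,0,0]
  ],
  "gripper": 0.75
}}

```text
time_s: 37.8
ee_pos: [0.5305, -0.3029, 0.2025]
eef_rot: [-1.567, 0.005, 3.141]
force: [0.5, -0.2, -0.7]
grip_width: 0.082
```

Run:
```python
from h import *
np.set_printoptions(precision=4,suppress=True)
c,o=shot("wrist","w26"); print(o["force"])
for q in caps(c,o,.096,(270,150,375,280),75): print("w",q)
plan([.5975,.220,.1957],180)
s,_=shot("side","s26",(250,160,510,390),3)
print(cast(s,[(344,342.7)],.096))
```

```text
[ 0.4893 -0.2208 -0.6884]
w (array([315.3, 250.3]), 0.473, -0.3026, 25.3)
w (array([315. , 199.4]), 0.5267, -0.3022, 24.9)
pos [ 0.5299 -0.3025  0.2001] yaw 180.0 shift [ -67.6    3.8 -522.5] turn [-0.09 -0.01 -0.14]
[[ 0.4688 -0.305   0.096 ]]
```

View pics/s26.png

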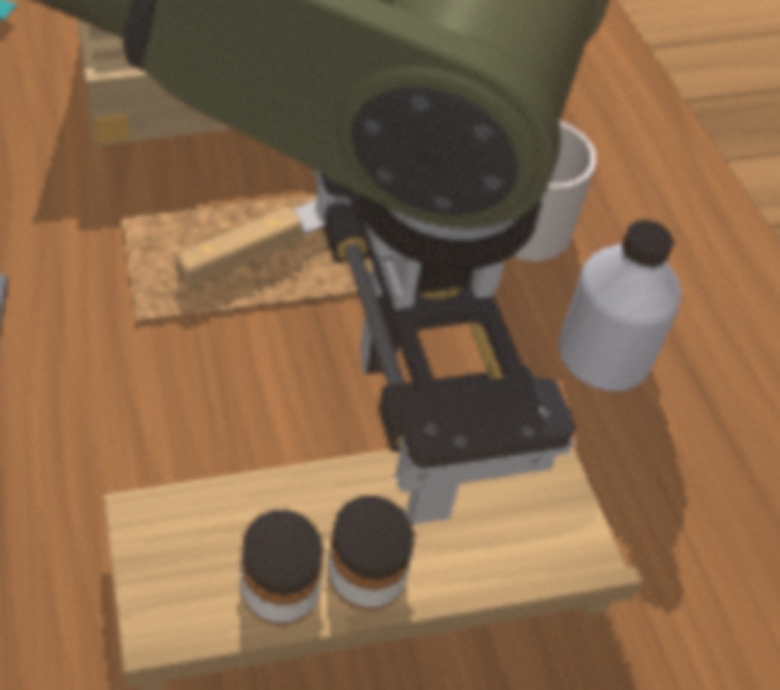

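Two jars stand on the rack at (0.473, -0.3026) and (0.527, -0.302), leaving a gap of about 4 mm. Now the third.

Emit:
{"api": "step_arm", "payload": {
  "targets": [
    [-6,0,-30,0,0,0],
    [-6,0,-50,0,0,0],
    [-6,0,-55,0,0,0],
    [-6,0,-55,0,0,0],
    [-6,0,-55,0,0,0],
    [-6,0,-55,0,0,0],
    [-6,0,-55,0,0,0],
    [-6,0,-55,0,0,0],
    [-6,5,-50,0,0,0],
    [-6,20,-45,0,0,0],
    [-7,30,-18,0,0,0],
    [0,15,0,0,0,0]
  ]
}}

```text
time_s: 39.4
ee_pos: [0.5954, 0.2213, 0.1254]
eef_rot: [-1.57, -0.004, -3.14]
force: [0.5, -0.5, -0.8]
grip_width: 0.0825
```

Run:
```python
from h import *
np.set_printoptions(precision=4,suppress=True)
c,o=shot("wrist","w27"); print(o["force"])
for q in caps(c,o,.064,(255,110,375,245),75): print("w",q)
plan([.5985,.2205,.044],180)
```

```text
[ 0.4703 -0.451  -0.7688]
w (array([315. , 206.1]), 0.5982, 0.2227, 24.5)
pos [0.5951 0.2202 0.1243] yaw -180.0 shift [-3.9 80.3 -0.4] turn [-0.1   0.03  0.3 ]
```

View pics/w27.png

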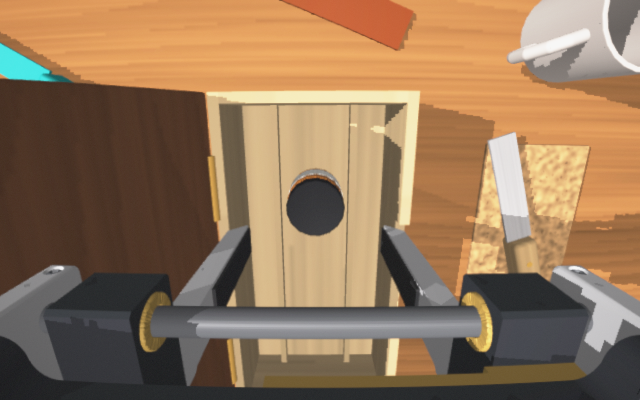

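Emit:
{"api": "step_arm", "payload": {
  "targets": [
    [-4,25,-1,0,0,0],
    [0,30,0,0,0,0],
    [0,18,0,0,0,0],
    [0,8,0,0,0,0],
    [0,0,0,0,0,0]
  ]
}}

```text
time_s: 40.08
ee_pos: [0.6007, 0.2214, 0.0478]
eef_rot: [-1.571, 0.0, 3.141]
force: [0.2, 0.1, 0.3]
grip_width: 0.0819
```

Emit:
{"api": "step_arm", "payload": {
  "targets": [
    [0,0,0,0,0,0],
    [0,0,0,0,0,0],
    [0,0,0,0,0,0],
    [0,0,0,0,0,0],
    [0,0,0,0,0,0]
  ],
  "gripper": -1,
  "squeeze": 20
}}

```text
time_s: 40.7
ee_pos: [0.6006, 0.2217, 0.0477]
eef_rot: [-1.571, 0.0, 3.141]
force: [-0.7, -0.2, 2.4]
grip_width: 0.0493
```

Emit:
{"api": "step_arm", "payload": {
  "targets": [
    [0,-5,0,0,0,0],
    [0,-20,0,0,0,0],
    [0,-40,0,0,0,0],
    [0,-50,0,0,0,0],
    [0,-20,0,0,0,0],
    [0,0,0,0,0,0]
  ]
}}

```text
time_s: 41.45
ee_pos: [0.6011, 0.2219, 0.1851]
eef_rot: [-1.572, 0.004, 3.142]
force: [0.6, -0.4, -2.6]
grip_width: 0.0494
```

Run:
```python
from h import *
c,o=shot("wrist","w28")
print(o["grip_width"],o["force"])
plan([.583,-.3015,.18],180)
```

```text
0.04941360006187482 [ 0.59141093 -0.40851484 -2.56318372]
pos [0.6006 0.2217 0.1831] yaw 180.0 shift [ 17.5   2.9 523.2] turn [ 0.02 -0.01 -0.06]
```

View pics/w28.png

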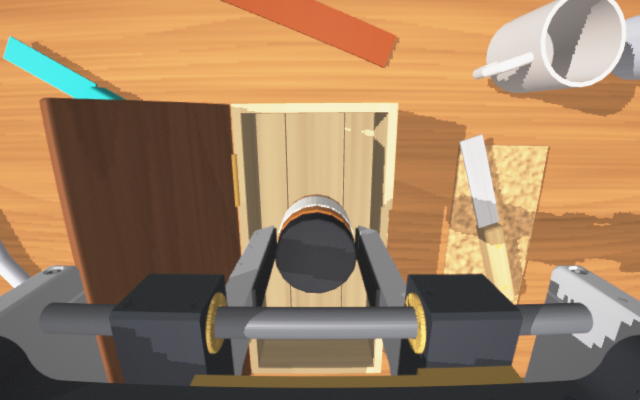

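Emit:
{"api": "step_arm", "payload": {
  "targets": [
    [1.6,0,30,0,0,0],
    [1.6,0,50,0,0,0],
    [1.6,0,55,0,0,0],
    [1.6,0,55,0,0,0],
    [1.6,0,55,0,0,0],
    [1.6,0,55,0,0,0],
    [1.6,0,55,0,0,0],
    [1.6,0,55,0,0,0],
    [1.6,0,50,0,0,0],
    [1.6,0,45,0,0,0],
    [0,0,18,0,0,0],
    [0,0,0,0,0,0]
  ]
}}

```text
time_s: 43.0
ee_pos: [0.5841, -0.3014, 0.1813]
eef_rot: [-1.572, -0.001, 3.14]
force: [-0.6, 0.2, -1.3]
grip_width: 0.0494
```

Run:
```python
from h import *
c,o=shot("wrist")
print(o["grip_width"],o["force"])
plan([.5843,-.3015,.0797],180)
c,o=shot("side","s29",(250,160,510,390),3)
```

```text
0.04943586633948739 [-0.64016798  0.21095863 -1.25499954]
pos [ 0.5845 -0.3004  0.1817] yaw 180.0 shift [1.00e-01 1.02e+02 1.20e+00] turn [ 0.05 -0.    0.05]
```

View pics/s29.png

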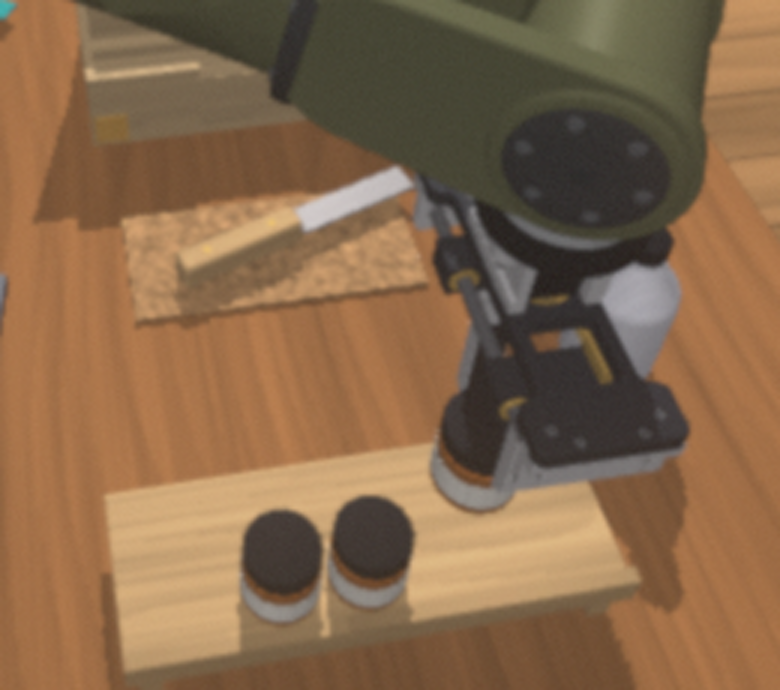

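Both standing jars are unchanged, so I'm lowering the third into the row.

Emit:
{"api": "step_arm", "payload": {
  "targets": [
    [0,35,1,0,0,0],
    [0,35,0,0,0,0],
    [0,18,0,0,0,0],
    [0,7,0,0,0,0],
    [0,4,0,0,0,0],
    [0,2,0,0,0,0],
    [0,1.5,0,0,0,0],
    [0,0,0,0,0,0]
  ]
}}

```text
time_s: 44.1
ee_pos: [0.5846, -0.3024, 0.0802]
eef_rot: [-1.571, 0.0, 3.141]
force: [-0.4, 1.1, -2.0]
grip_width: 0.0494
```

Emit:
{"api": "step_arm", "payload": {
  "targets": [
    [0,1,0,0,0,0],
    [0,0,0,0,0,0]
  ]
}}

```text
time_s: 44.35
ee_pos: [0.5847, -0.3025, 0.0797]
eef_rot: [-1.57, 0.001, 3.141]
force: [-2.0, 0.7, 5.3]
grip_width: 0.0494
```

Emit:
{"api": "step_arm", "payload": {
  "targets": [
    [0,0,0,0,0,0],
    [0,0,0,0,0,0],
    [0,0,0,0,0,0],
    [0,0,0,0,0,0]
  ],
  "gripper": 0.4
}}

```text
time_s: 44.85
ee_pos: [0.5845, -0.3023, 0.0788]
eef_rot: [-1.571, -0.0, 3.141]
force: [0.2, -1.0, -0.3]
grip_width: 0.0655
```

Emit:
{"api": "step_arm", "payload": {
  "targets": [
    [0,-10,0,0,0,0],
    [0,-30,0,0,0,0],
    [0,-40,0,0,0,0],
    [0,-40,0,0,0,0],
    [0,0,0,0,0,0]
  ]
}}

```text
time_s: 45.48
ee_pos: [0.5855, -0.3029, 0.2033]
eef_rot: [-1.567, 0.006, 3.142]
force: [0.3, -0.2, -0.8]
grip_width: 0.066
```

Run:
```python
from h import *
np.set_printoptions(precision=4,suppress=True)
c,o=shot("wrist","w30"); print(o["force"])
for q in caps(c,o,.096,(270,150,375,310),75): print("w",q)
t,_=shot("top","t30",(225,60,485,255),3)
print("qpos",o["qpos"],o["ee_pos"])
```

```text
[ 0.2852 -0.1702 -0.8141]
w (array([315.1, 295.1]), 0.4742, -0.3015, 27.2)
w (array([371.3, 247. ]), 0.5316, -0.3599, 18.1)
w (array([314.9, 249.6]), 0.5285, -0.3032, 25.9)
w (array([315.1, 199.4]), 0.5818, -0.3024, 24.6)
qpos [-0.5329  0.5469  1.179   0.      1.4091  1.038 ] [ 0.5855 -0.3029  0.2033]
```

View pics/t30.png

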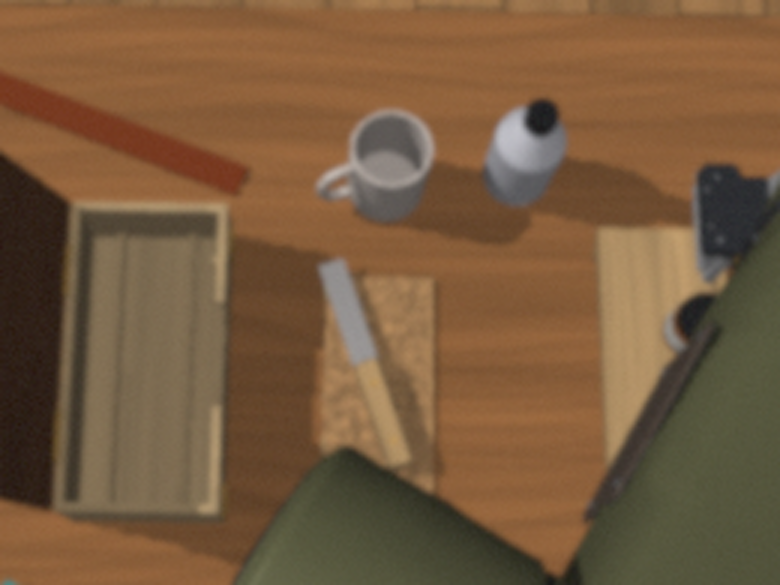

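View pics/w30.png

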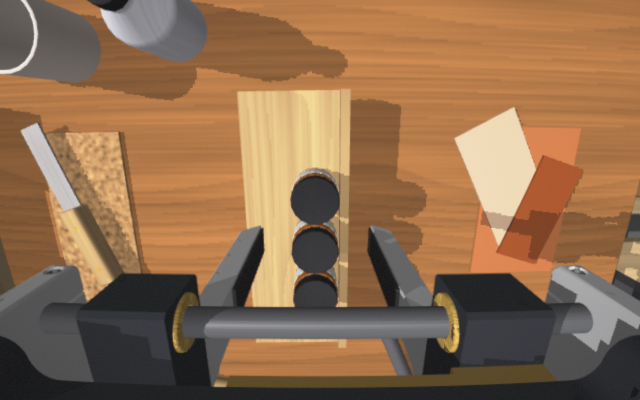

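Emit:
{"api": "step_arm", "payload": {
  "targets": [
    [0,-30,0,0,0,0],
    [0,-40,-10,0,0,0],
    [2,-20,-40,0,0,0],
    [4,-5,-55,0,0,0],
    [4,0,-58,0,0,0],
    [4,0,-58,0,0,0],
    [4,0,-58,0,0,0],
    [4,0,-58,0,0,0],
    [4,0,-58,0,0,0],
    [4,0,-58,0,0,0],
    [4,0,-55,0,0,0],
    [4,0,-40,0,0,0]
  ],
  "gripper": -1
}}

```text
time_s: 47.08
ee_pos: [0.5457, 0.2479, 0.2925]
eef_rot: [-1.57, -0.002, -3.14]
force: [-0.7, -1.1, 0.2]
grip_width: 0.0006
```

Run:
```python
from h import *
print(get_obs()["qpos"],get_obs()["grip_width"]);plan([.54,.415,.29],180)
shot("top","t31")
shot("side","s31")
```

```text
[3.65185324e-01 3.68369714e-01 1.23128395e+00 7.08627221e-05
 1.54423628e+00 1.93486830e+00] 0.0006475562530027434
pos [0.5457 0.2479 0.2925] yaw -179.9 shift [   5.5    2.4 -167.2] turn [-0.04  0.06  0.12]
```

View pics/t31.png

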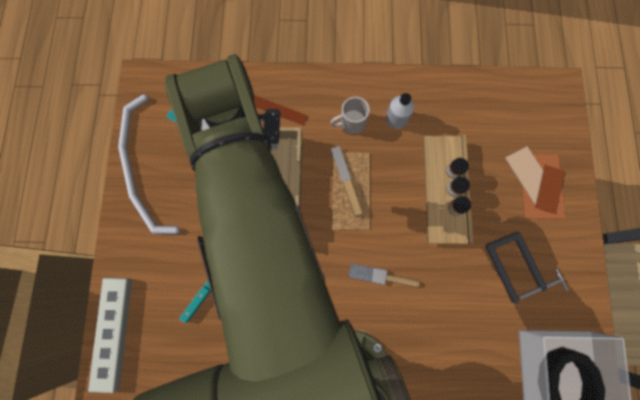

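View pics/s31.png

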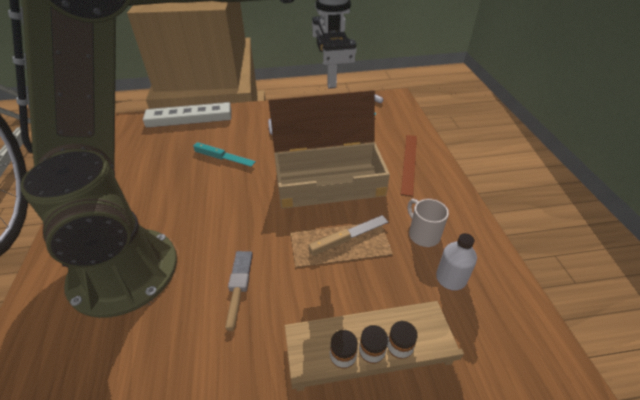

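Emit:
{"api": "step_arm", "payload": {
  "targets": [
    [1,0,-50,0,0,0],
    [1,0,-50,0,0,0],
    [2,0,-50,0,0,0],
    [1,0,-18,0,0,0],
    [0,30,0,0,0,0],
    [0,40,0,0,0,0],
    [0,30,0,0,0,0],
    [0,0,0,0,0,0]
  ]
}}

```text
time_s: 48.18
ee_pos: [0.5411, 0.4123, 0.1909]
eef_rot: [-1.568, -0.005, 3.141]
force: [-0.3, 0.0, 0.8]
grip_width: 0.0003
```

Run:
```python
from h import *
print(get_obs()["qpos"],get_obs()["force"]);plan([.54,.375,.185],180)
shot("wrist","w32")
shot("side","s32")
```

```text
[ 5.97285482e-01  6.13496284e-01  1.10541261e+00 -1.13219784e-04
  1.42829103e+00  2.16893929e+00] [-0.32654768  0.03481382  0.76239889]
pos [0.5411 0.4123 0.1909] yaw 180.0 shift [ 1.   6.  37.2] turn [-0.19 -0.05  0.26]
```

View pics/w32.png

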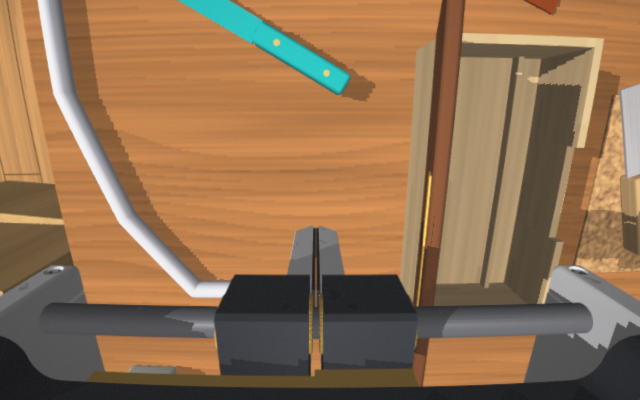

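View pics/s32.png

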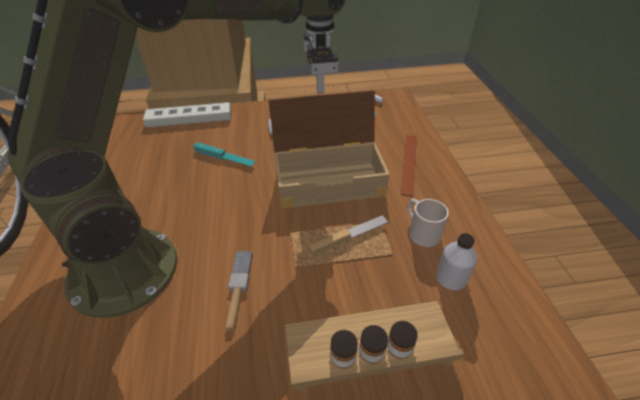

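Emit:
{"api": "step_arm", "payload": {
  "targets": [
    [0,0,20,0,0,0],
    [0,0,15,0,0,0],
    [0,0,10,0,0,0],
    [0,0,10,0,0,0],
    [0,0,10,0,0,0],
    [0,0,0,0,0,0]
  ]
}}

```text
time_s: 49.02
ee_pos: [0.5416, 0.3481, 0.194]
eef_rot: [-1.57, -0.0, 3.141]
force: [0.1, -0.1, -0.3]
grip_width: 0.0004
```

Emit:
{"api": "step_arm", "payload": {
  "targets": [
    [0,0,10,0,0,0],
    [0,0,10,0,0,0],
    [0,0,10,0,0,0],
    [0,0,10,0,0,0],
    [0,0,0,0,0,0]
  ]
}}

```text
time_s: 49.65
ee_pos: [0.5416, 0.3078, 0.1939]
eef_rot: [-1.57, -0.0, 3.141]
force: [-0.1, 0.5, -0.9]
grip_width: 0.0006
```

Run:
```python
from h import *
print(get_obs()["qpos"],get_obs()["force"]);plan([.54,.375,.185],180)
shot("wrist","w33")
```

```text
[ 4.58102586e-01  4.72880870e-01  1.31034749e+00 -3.64653565e-04
  1.35884199e+00  2.03000614e+00] [-0.10439162  0.48437267 -0.90812242]
pos [0.5416 0.3078 0.1939] yaw 179.9 shift [  1.7   8.8 -67.2] turn [-0.03 -0.06  0.02]
```

View pics/w33.png

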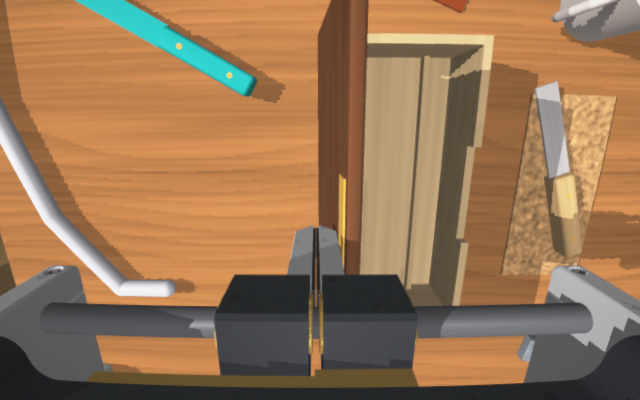

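Emit:
{"api": "step_arm", "payload": {
  "targets": [
    [0,1.5,10.5,0,0,0],
    [0,1.8,10.5,0,0,0],
    [0,1.8,10.5,0,0,0],
    [0,1.8,10.5,0,0,0],
    [0,1.8,10.5,0,0,0],
    [0,6.3,8.5,0,0,0],
    [0,6.3,8.5,0,0,0],
    [0,6.3,8.5,0,0,0],
    [0,6.3,8.5,0,0,0],
    [0,0,0,0,0,0]
  ]
}}

```text
time_s: 50.95
ee_pos: [0.5413, 0.2215, 0.1593]
eef_rot: [-1.57, -0.001, 3.141]
force: [0.2, 0.7, 0.7]
grip_width: 0.0005
```

Run:
```python
from h import *
print(get_obs()["force"]);plan([.54,.1990,.127],180)
shot("wrist","w34")
```

```text
[0.15995457 0.72355381 0.71887543]
pos [0.5413 0.2215 0.1593] yaw 180.0 shift [ 1.3 32.3 22.5] turn [-0.04 -0.04  0.07]
```

View pics/w34.png

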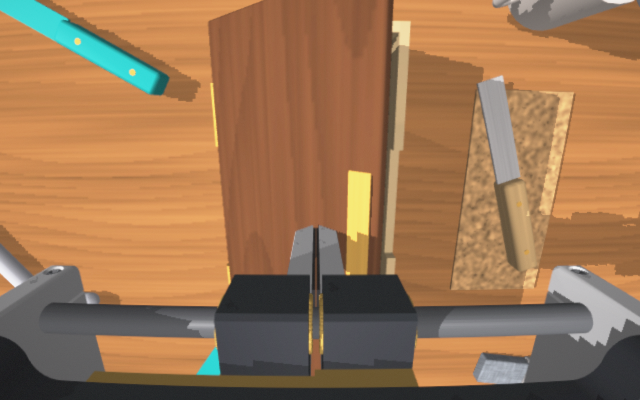

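Emit:
{"api": "step_arm", "payload": {
  "targets": [
    [0,8.2,5.6,0,0,0],
    [0,8.2,5.6,0,0,0],
    [0,8.2,5.6,0,0,0],
    [0,8.2,5.6,0,0,0],
    [0,7.5,4,0,0,0],
    [0,7.5,4,0,0,0],
    [0,7.5,4,0,0,0],
    [0,0,0,0,0,0]
  ]
}}

```text
time_s: 52.0
ee_pos: [0.5413, 0.1874, 0.104]
eef_rot: [-1.57, -0.001, 3.141]
force: [-0.1, 0.5, 0.6]
grip_width: 0.0
```

Emit:
{"api": "step_arm", "payload": {
  "targets": [
    [0,4,3,0,0,0],
    [0,4,3,0,0,0],
    [0,0,0,0,0,0]
  ]
}}

```text
time_s: 52.38
ee_pos: [0.5414, 0.1815, 0.0964]
eef_rot: [-1.57, -0.001, 3.141]
force: [0.2, -0.2, 1.2]
grip_width: 0.0004
```

Emit:
{"api": "step_arm", "payload": {
  "targets": [
    [0,3,2,0,0,0],
    [0,0,0,0,0,0]
  ]
}}

```text
time_s: 52.62
ee_pos: [0.5415, 0.1797, 0.0935]
eef_rot: [-1.571, -0.0, 3.141]
force: [-0.9, 0.3, 0.0]
grip_width: 0.0006
```

Emit:
{"api": "step_arm", "payload": {
  "targets": [
    [0,2,8,0,0,0],
    [0,2,6,0,0,0],
    [0,1,0,0,0,0],
    [0,0,0,0,0,0]
  ]
}}

```text
time_s: 53.12
ee_pos: [0.5416, 0.1655, 0.0888]
eef_rot: [-1.571, 0.0, 3.141]
force: [-0.6, -0.2, 1.7]
grip_width: 0.0003
```

Emit:
{"api": "step_arm", "payload": {
  "targets": [
    [0,1,0,0,0,0],
    [0,0,0,0,0,0]
  ]
}}

```text
time_s: 53.38
ee_pos: [0.5417, 0.1656, 0.0887]
eef_rot: [-1.57, 0.001, 3.142]
force: [-4.8, -4.2, 11.3]
grip_width: 0.0006
```

Emit:
{"api": "step_arm", "payload": {
  "targets": [
    [0,1,0,0,0,0],
    [0,0,0,0,0,0],
    [0,0,0,0,0,0]
  ]
}}

```text
time_s: 53.75
ee_pos: [0.5418, 0.1656, 0.0885]
eef_rot: [-1.57, 0.001, 3.142]
force: [-8.3, -5.2, 20.5]
grip_width: 0.0004
```

Emit:
{"api": "step_arm", "payload": {
  "targets": [
    [0,-4,0,0,0,0],
    [0,-20,0,0,0,0],
    [0,-50,0,0,0,0],
    [0,-50,0,0,0,0],
    [-20,-30,0,0,0,0],
    [0,0,0,0,0,0]
  ]
}}

```text
time_s: 54.5
ee_pos: [0.5627, 0.166, 0.2424]
eef_rot: [-1.572, 0.003, 3.141]
force: [-0.0, -0.1, -0.6]
grip_width: 0.0005
```

Run:
```python
from h import *
plan([.214,.507,.3],180)
shot("side","s35")
shot("wrist","w35")
```

```text
pos [0.5627 0.166  0.2424] yaw 180.0 shift [ 348.6  -58.5 -340.9] turn [ 0.05 -0.02 -0.2 ]
```

View pics/s35.png

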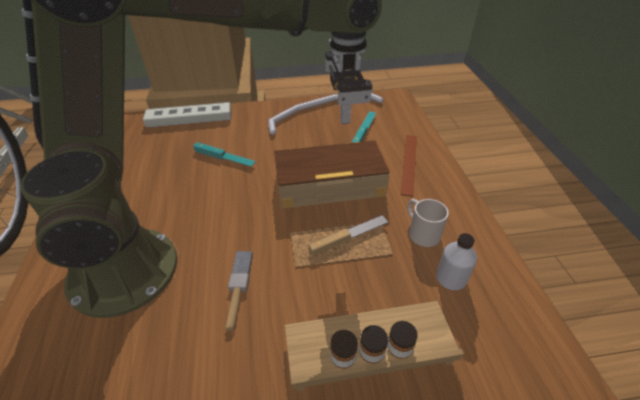

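View pics/w35.png

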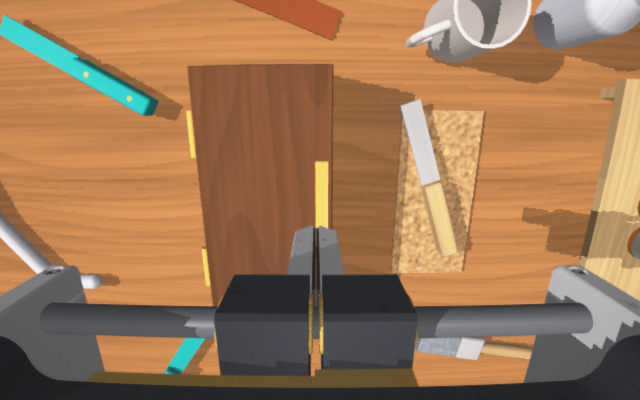

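Emit:
{"api": "step_arm", "payload": {
  "targets": [
    [25,-10,-30,0,0,0],
    [25,-10,-30,0,0,0],
    [25,-10,-30,0,0,0],
    [25,-5,-30,0,0,0],
    [25,0,-30,0,0,0],
    [25,0,-30,0,0,0],
    [25,0,-30,0,0,0],
    [25,0,-30,0,0,0],
    [25,0,-30,0,0,0],
    [25,0,-30,0,0,0],
    [25,0,-30,0,0,0],
    [0,0,0,0,0,0]
  ]
}}

```text
time_s: 56.1
ee_pos: [0.2845, 0.4966, 0.2738]
eef_rot: [-1.569, -0.002, -3.138]
force: [0.4, 0.2, -0.6]
grip_width: 0.0004
```

Run:
```python
from h import *
np.set_printoptions(precision=4,suppress=True)
o=get_obs(); print(o["ee_pos"],o["time_s"])
c,_=shot("top","t36",(225,85,485,255),3)
for q in caps(c,None,.096,(445,150,475,220)): print("t",q)
shot("side","s36",(220,130,480,390),3)
```

```text
[0.2845 0.4966 0.2738] 56.1
t (array([461.5, 204.1]), 0.4682, -0.3016, 22.5)
t (array([460.4, 184.9]), 0.5231, -0.2996, 22.5)
t (array([459.5, 166. ]), 0.5768, -0.3004, 22.2)
```

View pics/t36.png

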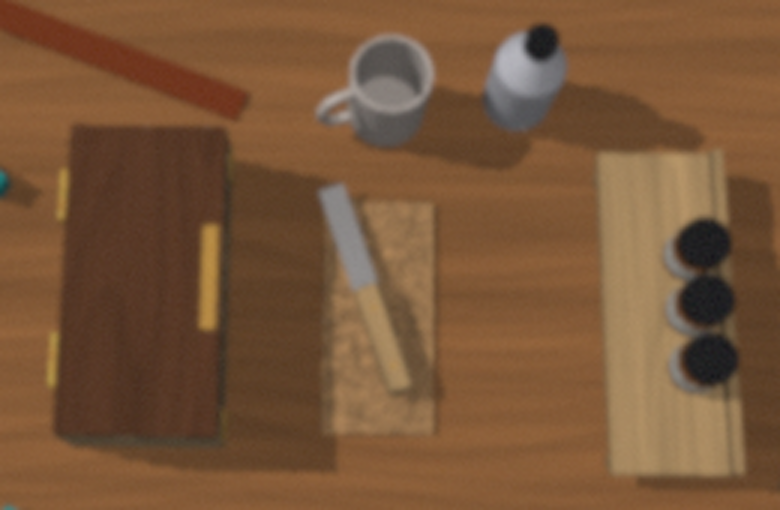

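View pics/s36.png

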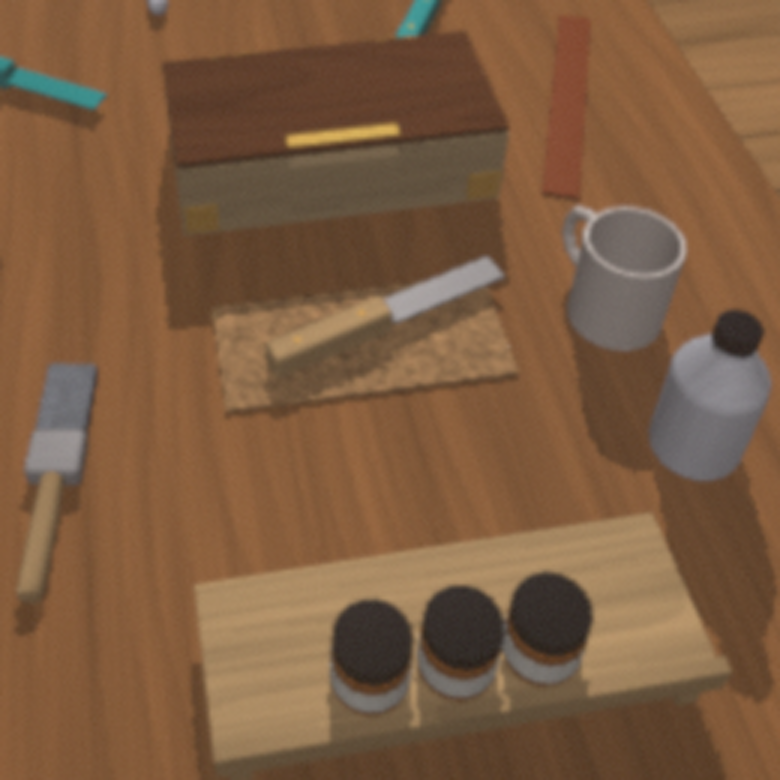

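Final views:
- **Lid:** its corners and the brass strip sit at the same pixels as at the start, so it is shut.
- **Knife:** its handle lies on the mat, from crop (398,388) to (362,290).
- **Jars:** the caps are in a row at top px (461,204), (460,185) and (459,166).
- **Mug and flask:** unchanged.

```bash
python3 -c "
from station import job
print(job.hand_in())"
```

```text
the job is handed in; nothing more can be done
None
```

I finished the job and handed it in at about 56 s of the 210 s allowed; no verdict was reported.

- **Lid opened:** I levered the shut lid up with the pry knife's blade in the slot, then pushed it with the blade to its stop, about 1.9 rad. The fingers never held the shut lid.
- **Knife:** I laid it back on the cork mat, with the middle of its handle well on the mat.
- **Jars:** Three jars were present, and all three now stand upright in one row on the rack. The gaps between neighbours are about 4–5 mm. The gap to the strip measures about 3–4 mm by the wrist camera and about 6 mm by the top camera.
- **Case shut:** I pushed the lid closed from behind with the closed fingers. I then pressed it down with about 20 N, and the fingertips stopped at 88.5 mm, the height of the shut lid.

In the last pictures the lid sits at the same pixels as at the start, the mug and flask have not moved, and the arm touches nothing. I saw no sign of anything being knocked aside. The highest wrist force I read was about 23 N, and none of my last checks failed. They disagreed only by a few millimetres between cameras, the strip gap above and about 5 mm in the jars' position along the row, neither of which changes the result.

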